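Finish a corner of the specimen-jar display

TASK

First of all, before you shift anything else, put the loose glass lid on the open jar so that nothing can fall in. Then, in any order, stand the tall slim jar on the table midway between the open jar and the white card stand and in line with them, stand the squat jar in the middle of the top of the grey riser block, and stand the tent-shaped caption block on the table directly in front of the riser (on the robot's side), centred on its front face and parallel to it, with a gap of about 25 mm. Set the glass down gently, never letting it drop, and leave the amber bottle, the terracotta dish and the cardboard box where they stand.

Things in the scene. Friction and masses are not known exactly. Their poses are not given: they have to be found in the camera images.
- open_jar: Fixed: the only open jar, clear glass, round, outside diameter 84, wall 4 (bore 76), rim at height 80, foot ring diameter 92; a brown specimen inside, below height 50. Origin: centre of its underside, z up. It stands 185 to 205 mm from the card stand, on the card stand's y axis, to its left or right; the riser is on the other side.
- card_stand: Fixed target: upright white paper card 80 wide (along its y), 4 thick (along its x), top at height 110, on a grey foot 36 (x) by 70 (y) by 8 high. Origin: centre of its underside; x is square to the card and points away from the robot, y runs along the card towards the robot's left, z up. It stands in the middle of the back row, yaw within 0.15 rad of the base frame.
- riser: Fixed target: plain grey square block 76 by 76, 40 high. Origin: centre of its underside (top face at z = 40); its front face, towards the robot, looks along its -x at 38 from the origin; y along the front face, z up. Yaw within 0.30 rad of the base frame.
- lid: Loose frosted-glass lid, about 120 g, plug down on the table. Origin: centre of the plug's underside, z up. Plug diameter 66, z = 0 to 8 (chamfered foot); disc diameter 92, z = 8 to 16; round knob diameter 20, z = 16 to 44, to grip. Seated, the disc rests on the open jar's rim, origin 72 above the jar's origin; the plug has 5 mm of play all round.
- slim_jar: Loose tall slim closed glass jar with a brown specimen, about 140 g. Origin: centre of its underside, z up, round. Foot diameter 48, 6 high; straight body diameter 36 up to z = 100; stopper diameter 34 to z = 107; small knob diameter 16 to z = 125.
- squat_jar: Loose short broad closed glass jar with a brown specimen, about 200 g. Origin: centre of its underside, z up, round. Foot diameter 62, 6 high; straight body diameter 56 up to z = 55; stopper diameter 54 to z = 62; small knob diameter 16 to z = 80.
- caption: Loose white plastic caption block without lettering, about 60 g: a tent (ridge) shape, symmetric front to back, 60 long (along its y), 26 deep at the foot (along its x), narrowing evenly to 10 at the top, 30 high. Origin: centre of its underside, z up. Its two end faces (at y = +30 and -30) are upright and flat: grip it by these. At the start its y axis lies within 0.4 rad of the world's x axis.
- amber_bottle: Loose small amber-glass bottle with a black cap, diameter 38, 72 high; origin: centre of its underside. A bystander: leave it alone.
- dish: Loose small reddish terracotta dish, open,, diameter 64, 26 high; origin: centre of its underside. A bystander: leave it alone.
- specimen_box: Loose closed cardboard box, 52 by 52, 34 high; origin: centre of its underside. A bystander: leave it alone.

How it is judged:
By the outcome, as a careful person would: the job done as asked, in the order asked, and still so for the second after the job is handed in, with the robot touching nothing.
It also fails if it takes over 115 s, if anything falls off the work surface, if the arm or the gripper's body presses on something with over 40 N, if the wrist force passes 120 N, or if a joint passes its speed limit or range.

ROBOT

A 6-joint arm with a two-finger parallel gripper is mounted at the origin on the work surface. World frame = base frame: x ahead of the robot, y to its left, z up, the work surface at z = 0. Lengths are in m, angles in rad, forces in N, time in s.
With the tool pointing down it reaches from about 0.325 to 0.9 m from the base axis. Payload 6.1 kg.
Tool frame: the origin (TCP) lies at the centre of the arm's flange, where the gripper is bolted on; the fingertips stand 173 mm ahead of it and the grasp point (between the pads) lies 155 mm ahead of it; z points along the fingers, y is the direction in which the jaws open and shut (so a half turn about z gives the same grasp; the last joint's range is limited). The gripper opens to 85 mm and grips with 20 to 120 N. Pads are 22 mm wide; open, the fingers measure 114 mm over their backs; the gripper's body (76 mm by 85 mm) begins 54 mm behind the grasp point. The pads swing forward as they close: fully open they stand 13 mm farther back than shut.
Start: joints at [1.172, 0.22, 1.526, -0, 1.395, -0.126], TCP at [0.168, 0.602, 0.405] pointing down, gripper open.
Joint ranges: [-2.98, 2.98], [-0.91, 2.08], [0.09, 2.57], [-1.24, 4.39], [0.2, 2.65], [-2.68, 2.68]. Speed limits (rad/s): [2.57, 2.57, 3.01, 3.14, 3.14, 3.14].

INTERFACE

Orientations are given as [roll, pitch, yaw] about the fixed x, y, z axes, in that order (R = Rz(yaw) Ry(pitch) Rx(roll)).
In Python, from workcell import ctrl gives the robot as it stands.
- The arm moves only by the shell command python3 -m crank 'ROWS' [OPENING]. ROWS is text: rows parted by semicolons, each of 6 numbers parted by spaces: the shift along the world's x, y, z in m, then the turn, a rotation vector about the world's x, y, z in degrees. A call has 1 to 8 rows; each row is the pose to reach, as a shift and turn from the pose measured when the call began; what a row does not reach only later rows make up. A row lasts 1/12 s, in which the tool goes at most 41.7 mm and 7.16 degrees, less where a joint would pass 70% of its speed; a pose out of reach is approached as far as the arm can. A call with a gripper value outside its range is refused whole. OPENING is the closure, from -1 (fully open) to 1 (shut), set as the call begins (- or left out, the last holds). The fingers move at their own pace and stop on an object; the grip force is fixed at half the most. Time passes only in rows, so rows that repeat a pose let the fingers close. It gives the time, the measured TCP pose, the force and the opening at its end, in the units of the state.
- ctrl.get_state(): the state, without advancing time (a new reading comes with each control period).
- ctrl.snapshot(name): name is "scene" or "side" or "wrist"; returns a dict with "frame" (420x560x3 uint8, red, green, blue), "K" (3x3 intrinsics, pixels), "distortion" ([k1, k2, p1, p2, k3] as OpenCV has them; the pictures are not rectified), "extrinsics" (4x4, takes a point from world to camera coordinates); the wrist camera has in their place "T_tool_cam" (4x4, takes a point from camera to tool coordinates, whose origin is the TCP and whose axes are the flange's). Camera axes: x right, y down, z forward; pixel columns grow to the right and rows downward; lengths in m; the calibration is good to about 2 mm. A picture is of the moment at which its call begins: read the wrist's pose just before it. There is no depth.
- ctrl.close_job(): hands the job in, once; it reports no verdict.
Trained networks look in a picture, given as the dict that the camera call returned (one of the last four; its "shot" number tells which), for a name from the list of things; names that differ only in an ending like _2 or _b are one class to them, and where a whole thing is asked for, a point or a joint stands for the part that bears it (a point fixed in the world has none). Each returns a list of dicts, best first, with "confidence" (0 to 1); they miss things now and then, are a little off and sometimes report something else, mostly with a low value. They report only what shows in the picture. A call takes as long as a camera call.
- ctrl.search_frame(picture, target): "pixel" ([column, row] in pixels, amid what is visible of it).
- ctrl.place_of(picture, target): "pixel" ([column, row] in pixels: a listed point, or the origin of a listed thing).
The state is a dict: "time_s": time; "q": joint angles; "qd": joint speeds; "joint_efforts": joint torques, N m; "tool_pos": TCP position; "tool_rot": TCP orientation; "ft_force": force on the tool from outside, world axes, zero at the start; "wrist_torque": the same for the moment, N m; "grip_width": finger opening in m.
Only numpy, scipy, OpenCV 4.12 (cv2) and the standard library are available. Lean on these libraries where they do the work, as an engineer would, in place of code of your own. Each camera call takes 0.05 s, during which the arm holds its last target. There are 200 camera calls.

## Working session

There is one attempt and no reset: what is moved stays moved. The work goes in short steps, Python scripts to look and compute and a shell command to move; the robot and the scene stay as the last step left them, time stands still between calls to the robot, and variables do not carry over. Pictures are saved under pics/ and viewed, about 12 in all and at most 16, crops included, and the job is handed in when it is done.

```bash
ls; mkdir -p pics; cat > h.py <<'E'
import numpy as np, cv2
from workcell import ctrl
from scipy.spatial.transform import Rotation as R
def snap(n):
    s=ctrl.get_state(); p=ctrl.snapshot(n)
    if n=="wrist":
        T=np.eye(4); T[:3,3]=s["tool_pos"]; T[:3,:3]=R.from_euler("xyz",s["tool_rot"]).as_matrix()
        p["E"]=np.linalg.inv(T@np.array(p["T_tool_cam"]))
    else: p["E"]=np.array(p["extrinsics"])
    return p
def save(p,f): cv2.imwrite("pics/"+f,cv2.cvtColor(np.array(p["frame"]),cv2.COLOR_RGB2BGR))
def ray(p,px):
    u=cv2.undistortPoints(np.array([[px]],float),np.array(p["K"]),np.array(p["distortion"]))[0,0]
    C=np.linalg.inv(p["E"]); d=C[:3,:3]@np.array([u[0],u[1],1]); return C[:3,3],d/np.linalg.norm(d)
def onz(p,px,z=0):
    o,d=ray(p,px); return o+d*(z-o[2])/d[2]
def tri(l):
    A=np.zeros((3,3));b=np.zeros(3)
    for p,px in l:
        o,d=ray(p,px);M=np.eye(3)-np.outer(d,d);A+=M;b+=M@o
    return np.linalg.solve(A,b)
def proj(p,X):
    E=p["E"]; r,_=cv2.projectPoints(np.array(X,float).reshape(-1,3),cv2.Rodrigues(E[:3,:3])[0],E[:3,3],np.array(p["K"]),np.array(p["distortion"])); return r[:,0]
N=["open_jar","card_stand","riser","lid","slim_jar","squat_jar","caption","amber_bottle","dish","specimen_box"]
E
python3 - <<'E'
from h import *
s=ctrl.get_state();print(s["time_s"],s["tool_pos"],s["tool_rot"],s["grip_width"])
ps={n:snap(n) for n in("scene","side")}
for n in ps: save(ps[n],n+"1.png"); print(n,np.linalg.inv(ps[n]["E"])[:3,3])
for t in N:
    r={n:ctrl.place_of(ps[n],t)[:2] for n in ps}
    for n in r:
        for d in r[n]: print(t,n,np.round(d["pixel"],1),round(d["confidence"],2),np.round(onz(ps[n],d["pixel"]),4))
    if all(r.values()): print("   tri",np.round(tri([(ps[n],r[n][0]["pixel"]) for n in r]),4))
E
```

```text
pics
0.0 [0.16827057 0.60165193 0.40357205] [-3.13966836e+00 -2.41040718e-04  2.86884774e+00] 0.0851188240787613
scene [ 1.03360016 -0.14851876  0.69878861]
side [ 0.07683207 -0.46887484  0.76182825]
open_jar scene [379.2 221.1] 0.92 [0.6282 0.2067 0.    ]
open_jar side [243.8 180.6] 0.74 [0.606  0.2039 0.    ]
open_jar side [397.8 366.4] 0.35 [ 0.4822 -0.3519 -0.    ]
   tri [ 0.6175  0.217  -0.017 ]
card_stand scene [298.2 245.5] 0.9 [0.6393 0.0131 0.    ]
riser side [381.4 260.7] 0.8 [ 0.6503 -0.1832  0.    ]
riser side [285.9 310.3] 0.25 [ 0.4223 -0.1308  0.    ]
lid side [326.6 340.7] 0.68 [ 0.4301 -0.2287  0.    ]
slim_jar scene [267.1 184.5] 0.63 [ 0.4576 -0.0067  0.    ]
slim_jar side [253.7 259.8] 0.65 [0.4597 0.0032 0.    ]
   tri [ 0.4582 -0.0036  0.0037]
squat_jar scene [311.8 171.5] 0.73 [0.4467 0.1097 0.    ]
squat_jar scene [350.7 155.8] 0.68 [0.4223 0.2229 0.    ]
squat_jar side [215.6 238. ] 0.73 [0.4398 0.1051 0.    ]
   tri [ 0.4426  0.1108 -0.0058]
caption scene [411.3 161.2] 0.62 [0.4808 0.3645 0.    ]
caption side [161.1 174.5] 0.67 [0.4716 0.365  0.    ]
   tri [ 0.4748  0.3706 -0.0066]
amber_bottle scene [117.6 225.8] 0.82 [ 0.4834 -0.3547  0.    ]
amber_bottle scene [298.6 239.9] 0.26 [0.6261 0.0182 0.    ]
amber_bottle side [400.  367.6] 0.73 [ 0.4831 -0.3562  0.    ]
amber_bottle side [240.9 180.9] 0.46 [0.6001 0.208  0.    ]
   tri [ 0.4832 -0.3555 -0.0006]
dish scene [351.2 156.6] 0.75 [0.4253 0.223  0.    ]
dish side [176. 210.] 0.7 [0.4267 0.2356 0.    ]
   tri [0.4249 0.2262 0.0035]
specimen_box scene [216.8 187.5] 0.72 [ 0.4344 -0.1238  0.    ]
specimen_box side [289.1 311.4] 0.78 [ 0.4249 -0.1368  0.    ]
   tri [ 0.4286 -0.1278 -0.0096]
```

View pics/scene1.png

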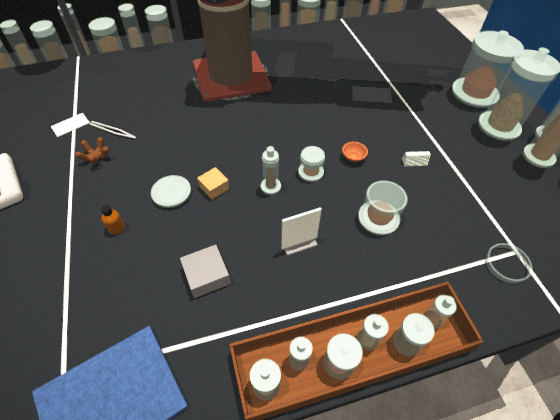

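View pics/side1.png

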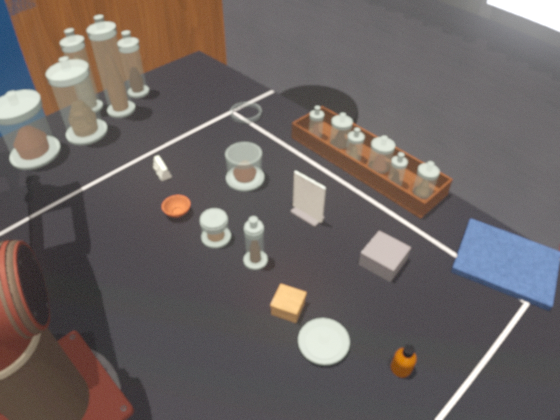

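The scene shows, in scene pixels: open jar (383,205), card (301,230), riser (205,270), lid (171,191), box (213,182), slim jar (270,170), squat jar (312,163), dish (355,153), caption (416,158) and bottle (113,220). The networks agree with this. Next I'll bring the wrist camera over.

```bash
python3 -m crank '0.035 -0.02 0.005 0 0 0; 0.07 -0.04 0.01 0 0 0; 0.1 -0.07 0.02 0 0 0; 0.13 -0.1 0.02 0 0 0; 0.16 -0.13 0.03 0 0 0; 0.19 -0.16 0.03 0 0 0; 0.22 -0.19 0.03 0 0 0; 0.24 -0.22 0.03 0 0 0'
python3 -m crank '0.01 -0.035 0 0 0 0; 0.02 -0.075 0 0 0 0; 0.02 -0.115 0 0 0 0; 0.02 -0.155 0 0 0 0; 0.02 -0.195 0 0 0 0; 0.02 -0.23 0 0 0 0; 0.02 -0.26 0 0 0 0; 0.02 -0.26 0 0 0 0'
python3 - <<'E'
from h import *
p=snap("wrist"); save(p,"w1.png"); print(np.round(p["T_tool_cam"],3)); print(np.linalg.inv(p["E"]))
print(p["K"])
s=ctrl.get_state();print(s["time_s"],s["tool_pos"],s["tool_rot"],s["q"])
for t in N:
    for d in ctrl.place_of(p,t)[:1]: print(t,np.round(d["pixel"],1),round(d["confidence"],2),np.round(onz(p,d["pixel"]),4))
E
```

```text
time_s: 1.77
tool_pos: [0.4098, 0.3807, 0.4353]
tool_rot: [3.14, 0.001, 2.869]
ft_force: [0.4, -0.0, 0.4]
grip_width: 0.0855
time_s: 2.43
tool_pos: [0.4298, 0.1166, 0.4355]
tool_rot: [-3.141, 0.003, 2.864]
ft_force: [0.1, 0.2, -0.7]
grip_width: 0.0853
[[-0.    -0.944 -0.33   0.086]
 [ 1.    -0.    -0.001  0.001]
 [ 0.    -0.33   0.944  0.031]
 [ 0.     0.     0.     1.   ]]
[[ 0.27417738  0.90723922  0.318973    0.34714257]
 [ 0.96167853 -0.25828358 -0.09199996  0.14080599]
 [-0.00108048  0.33197379 -0.94328799  0.40458308]
 [ 0.          0.          0.          1.        ]]
[[330.61582972   0.         279.02554127]
 [  0.         330.61582972 210.77784528]
 [  0.           0.           1.        ]]
2.4833 [0.42987112 0.1183761  0.43559215] [3.14033804e+00 2.16454002e-03 2.86422399e+00] [ 9.13631814e-02 -2.44671947e-01  1.92944428e+00  3.92774239e-04
  1.45434907e+00 -1.20211099e+00]
open_jar [376.5 274.7] 0.9 [0.6126 0.2066 0.    ]
card_stand [253.  318.8] 0.97 [0.6359 0.0181 0.    ]
lid [ 30.7 226.9] 0.76 [ 0.4138 -0.2302  0.    ]
slim_jar [200.9 217.9] 0.81 [4.654e-01 1.000e-04 0.000e+00]
squat_jar [274.3 183. ] 0.91 [0.4466 0.1058 0.    ]
caption [486.2 156.2] 0.97 [0.4853 0.3703 0.    ]
dish [365.1 139.1] 0.86 [0.424  0.2269 0.    ]
specimen_box [ 98.  217.3] 0.94 [ 0.427  -0.1323  0.    ]
```

```bash
python3 -m crank '0 -0.035 0 0 0 0; 0 -0.075 0 0 0 0; 0 -0.115 0 0 0 0; 0.01 -0.155 0 0 0 0; 0.01 -0.195 0 0 0 0; 0.02 -0.23 0 0 0 0; 0.03 -0.27 0 0 0 0; 0.03 -0.27 0 0 0 0'
cat > look.py <<'E'
from h import *
import sys,pickle,os
f=sys.argv[1]; names=sys.argv[2].split(",") if len(sys.argv)>2 else N
p=snap("wrist"); save(p,f+".png")
old=pickle.load(open("obs.pkl","rb")) if os.path.exists("obs.pkl") else {}
s=ctrl.get_state();print(s["time_s"],np.round(s["tool_pos"],4),np.round(s["tool_rot"],3))
for t in names:
    for d in ctrl.place_of(p,t)[:1]:
        print(t,np.round(d["pixel"],1),round(d["confidence"],2),np.round(onz(p,d["pixel"]),4))
        if d["confidence"]>.5: old.setdefault(t,[]).append(({k:p[k] for k in("E","K","distortion")},d["pixel"]))
        if len(old.get(t,[]))>1: print("    tri",np.round(tri(old[t]),4))
pickle.dump(old,open("obs.pkl","wb"))
E
python3 look.py w2
python3 -m crank '0.01 -0.02 -0.02 0 0 0; 0.02 -0.04 -0.06 0 0 0; 0.02 -0.06 -0.1 0 0 0; 0.02 -0.06 -0.1 0 0 0'
python3 look.py w3
```

```text
time_s: 3.65
tool_pos: [0.4604, -0.154, 0.435]
tool_rot: [-3.14, 0.002, 2.865]
ft_force: [0.2, 1.2, -0.4]
grip_width: 0.0856
3.7 [ 0.46   -0.1515  0.4348] [3.141 0.    2.866]
riser [294.9 301.5] 0.81 [ 0.6534 -0.1853  0.    ]
lid [210.6 151.6] 0.7 [ 0.4174 -0.2291  0.    ]
slim_jar [405.3 135.9] 0.59 [0.4633 0.0038 0.    ]
squat_jar [489.1 101. ] 0.93 [0.4491 0.1081 0.    ]
caption [487.4  96.8] 0.21 [0.4438 0.1065 0.    ]
amber_bottle [139.6 225.7] 0.86 [ 0.4838 -0.3536  0.    ]
specimen_box [291.8 136.9] 0.64 [ 0.4276 -0.1289  0.    ]
time_s: 4.53
tool_pos: [0.478, -0.2084, 0.329]
tool_rot: [3.139, -0.007, 2.871]
ft_force: [-1.7, 1.4, -1.3]
grip_width: 0.0855
4.5833 [ 0.4782 -0.208   0.3302] [ 3.138 -0.007  2.87 ]
card_stand [521.7 277.5] 0.75 [0.6346 0.0171 0.    ]
riser [339.8 336.2] 0.83 [ 0.653  -0.1855  0.    ]
    tri [ 0.6549 -0.1856 -0.0023]
lid [237.6 139.2] 0.65 [ 0.4184 -0.2287  0.    ]
    tri [ 0.4177 -0.2284  0.0022]
slim_jar [498.6 121.2] 0.76 [0.4644 0.0014 0.    ]
    tri [ 0.4656  0.0064 -0.0081]
amber_bottle [140.2 240.8] 0.65 [ 0.4866 -0.3525  0.    ]
    tri [ 0.4672 -0.3177  0.0633]
dish [341.  334.8] 0.48 [ 0.6515 -0.1839  0.    ]
specimen_box [346.3 119.5] 0.79 [ 0.4276 -0.1316  0.    ]
    tri [ 0.4293 -0.1289 -0.0149]
```

View pics/w3.png

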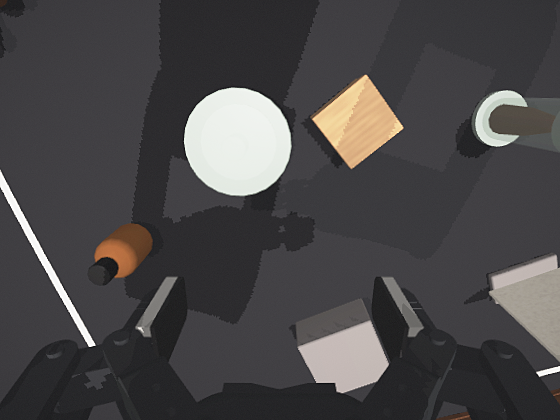

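View pics/w2.png

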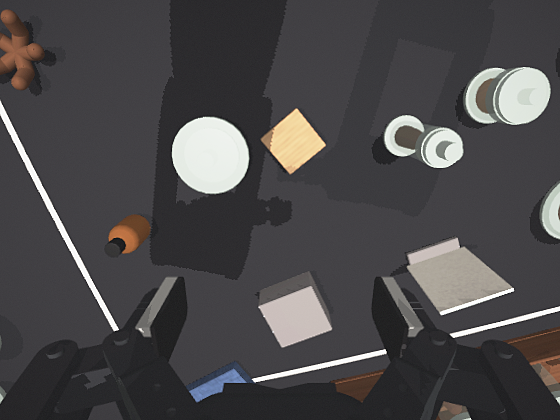

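The lid's disc is at (238,141) in w3 and about (210,155) in w2, with the knob too pale to see. I'll boost the contrast and fit the disc in both views.

```bash
python3 - <<'E'
from h import *
import pickle
o=pickle.load(open("obs.pkl","rb"))["lid"]
obs=[]
for f,(p,px) in zip(("w2","w3"),o):
    im=cv2.imread(f"pics/{f}.png"); g=cv2.cvtColor(im,cv2.COLOR_BGR2GRAY)
    n,l,st,c=cv2.connectedComponentsWithStats((g>150).astype(np.uint8))
    k=l[int(px[1]),int(px[0])]; cs,_=cv2.findContours((l==k).astype(np.uint8),cv2.RETR_EXTERNAL,cv2.CHAIN_APPROX_NONE)
    h=cv2.convexHull(max(cs,key=len)); e=cv2.fitEllipse(h); print(f,e,st[k])
    for z in(0.008,.012,.016):
        W=np.array([onz(p,q,z) for q in h[:,0]]); (x,y),r=cv2.minEnclosingCircle((W[:,:2]*1000).astype(np.float32)); print(z,x,y,2*r)
    obs.append((p,e[0]))
    x0,y0=int(px[0])-65,int(px[1])-65; cr=g[max(y0,0):y0+130,x0:x0+130].astype(float)
    cr=np.clip((cr-190)*255/60,0,255).astype(np.uint8); cv2.imwrite(f"pics/l_{f}.png",cv2.resize(cr,None,fx=3,fy=3))
print("tri",tri(obs)*1000)
a,b=[cv2.imread(f"pics/l_{f}.png") for f in("w2","w3")]; b=cv2.resize(b,(390,390));a=cv2.resize(a,(390,390)); cv2.imwrite("pics/lidzoom.png",np.hstack([a,b]))
E
```

```text
w2 ((209.98367309570312, 154.87147521972656), (74.50333404541016, 78.96663665771484), 133.33584594726562) [ 172  117   77   77 4641]
0.008 421.6866149902344 -229.71592712402344 93.61197662353516
0.012 421.2428283691406 -228.7084197998047 92.66658782958984
0.016 420.799072265625 -227.70091247558594 91.72122955322266
w3 ((237.1532745361328, 141.20555114746094), (105.5226058959961, 109.46043395996094), 142.0894317626953) [ 184   88  107  108 9084]
0.008 421.507568359375 -229.07615661621094 93.77791595458984
0.012 421.14276123046875 -228.46363830566406 92.48848724365234
0.016 420.7779235839844 -227.8511199951172 91.19905853271484
tri [ 418.86905489 -226.93578492   17.09288269]
```

View pics/lidzoom.png

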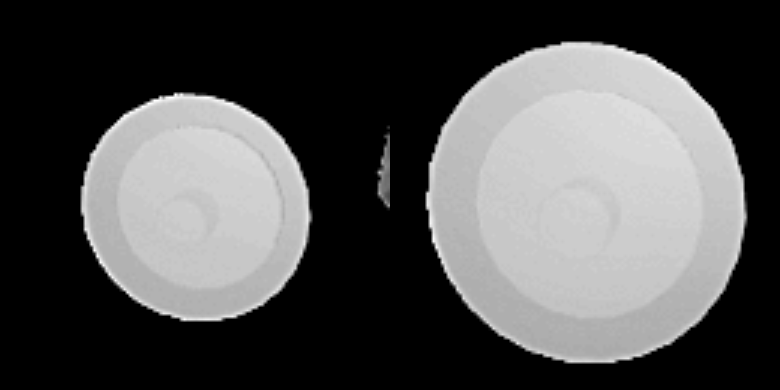

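The knob stands upright at the disc centre: it shows near (233,148) in w3, leaning away from the camera as it should. The disc comes out at diameter 92 mm, triangulated height 17 mm and centre about (0.4205, -0.228). Next I'll grasp it.

```bash
python3 - <<'E'
from h import *
import pickle
p=pickle.load(open("obs.pkl","rb"))["lid"][1][0]; print(onz(p,(233,148),.044))
E
python3 -m crank '-0.03 -0.01 -0.02 0 0 0; -0.0575 -0.02 -0.04 0 0 0; -0.0575 -0.02 -0.06 0 0 0; -0.0575 -0.02 -0.08 0 0 0; -0.0575 -0.02 -0.09 0 0 0; -0.0575 -0.02 -0.09 0 0 0'
python3 -c "
from h import *
print(ctrl.get_state()['tool_pos'],ctrl.get_state()['tool_rot'])"
```

```text
[ 0.42036838 -0.22758913  0.044     ]
time_s: 5.58
tool_pos: [0.4216, -0.227, 0.2445]
tool_rot: [3.139, -0.001, 2.872]
ft_force: [0.4, -0.5, 0.7]
grip_width: 0.0855
[ 0.4216389  -0.2269527   0.24448749] [ 3.13935457e+00 -7.17500960e-04  2.87201413e+00]
```

```bash
python3 -m crank '-0.001 -0.001 -0.015 0 0 0; -0.001 -0.001 -0.03 0 0 0; -0.001 -0.001 -0.0445 0 0 0; -0.001 -0.001 -0.0445 0 0 0; -0.001 -0.001 -0.0445 0 0 0'
python3 -m crank '0 0 0 0 0 0; 0 0 0 0 0 0; 0 0 0 0 0 0; 0 0 0 0 0 0; 0 0 0 0 0 0; 0 0 0 0 0 0; 0 0 0 0 0 0; 0 0 0 0 0 0' 1
```

```text
time_s: 6.0
tool_pos: [0.421, -0.228, 0.2005]
tool_rot: [3.139, -0.001, 2.873]
ft_force: [-0.5, -0.7, -0.3]
grip_width: 0.0854
time_s: 6.67
tool_pos: [0.4213, -0.2281, 0.2012]
tool_rot: [3.139, -0.0, 2.873]
ft_force: [-1.8, 0.7, 5.7]
grip_width: 0.0173
```

```bash
python3 -m crank '0 0 0 0 0 0; 0 0 0 0 0 0; 0 0 0 0 0 0'
python3 -m crank '0 0 0.005 0 0 0; 0 0 0.015 0 0 0; 0 0 0.03 0 0 0; 0 0 0.03 0 0 0;0 0 0.03 0 0 0'
python3 - <<'E'
from h import *
p=snap("wrist"); save(p,"w4.png"); q=snap("side"); save(q,"s4.png")
c=cv2.resize(cv2.imread("pics/s4.png")[270:400,240:410],None,fx=2.4,fy=2.4)
w=cv2.resize(cv2.imread("pics/w4.png"),(380,312)); cv2.imwrite("pics/v4.png",np.hstack([w,c[:312]]))
E
```

```text
time_s: 6.92
tool_pos: [0.4213, -0.2281, 0.2012]
tool_rot: [3.139, -0.0, 2.873]
ft_force: [-0.3, 0.6, 1.6]
grip_width: 0.0175
time_s: 7.33
tool_pos: [0.4218, -0.2285, 0.2325]
tool_rot: [3.141, 0.002, 2.872]
ft_force: [-0.2, 0.5, -1.0]
grip_width: 0.0175
```

View pics/v4.png

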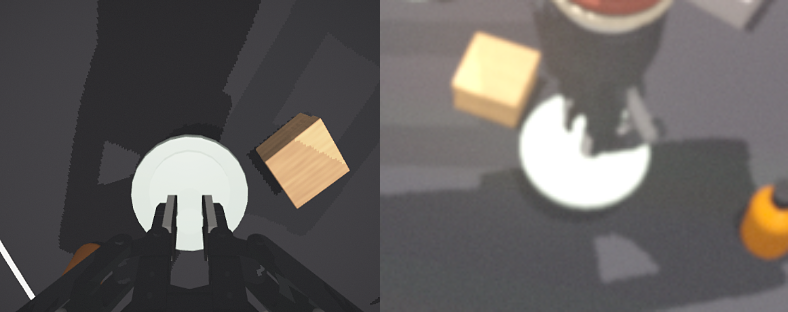

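```bash
cat > lidfit.py <<'E'
from h import *
import sys
def fit(thr=150):
    s=ctrl.get_state();p=snap("wrist"); g=cv2.cvtColor(np.array(p["frame"]),cv2.COLOR_RGB2GRAY)
    m=(g>thr).astype(np.uint8); n,l,st,c=cv2.connectedComponentsWithStats(m); k=1+np.argmax(st[1:,4])
    pts=cv2.convexHull(max(cv2.findContours((l==k).astype(np.uint8),0,1)[0],key=len))[:,0]
    print(st[k]); pts=pts[pts[:,1]<st[k,1]+st[k,3]*.55]  # upper part, clear of the fingers
    from scipy.optimize import least_squares
    for h in (-.155,-.165,-.175,-.18,-.185,-.19,-.195):
        z=s["tool_pos"][2]+h; W=np.array([onz(p,q,z)[:2] for q in pts])
        r=least_squares(lambda v:np.hypot(*(W-v[:2]).T)-v[2],[*W.mean(0),.046]); print(h,round(z,4),"c-tool",np.round((r.x[:2]-s["tool_pos"][:2])*1000,1),"D",round(r.x[2]*2000,1),"rms",round(r.cost**.5*1000,2))
fit()
E
python3 lidfit.py; rm -f x; python3 -c "
from h import *
s=ctrl.get_state();print(s['time_s'],s['tool_pos'])"
```

```text
[  193   184   172   154 16425]
-0.155 0.076 c-tool [-16.7   5.6] D 72.7 rms 0.29
-0.165 0.066 c-tool [-11.4   4.1] D 78.5 rms 0.31
-0.175 0.056 c-tool [-6.1  2.6] D 84.4 rms 0.33
-0.18 0.051 c-tool [-3.4  1.9] D 87.3 rms 0.35
-0.185 0.046 c-tool [-0.8  1.2] D 90.2 rms 0.36
-0.19 0.041 c-tool [1.9 0.5] D 93.2 rms 0.37
-0.195 0.036 c-tool [ 4.5 -0.3] D 96.1 rms 0.38
7.4833 [ 0.42099718 -0.22791067  0.23072472]
```

The lid is held and lifted, with its disc at z≈0.044 and a diameter of 92 mm. I'll carry it high and measure the open jar, card and riser on the way.

```bash
python3 -m crank '0 0 0.03 0 0 0; 0 0.01 0.065 0 0 0; 0 0.03 0.1 0 0 0; 0 0.05 0.135 0 0 0; 0 0.08 0.16 0 0 0; 0 0.115 0.18 0 0 0; 0 0.15 0.19 0 0 0; 0 0.185 0.19 0 0 0'
python3 -m crank '0 0.03 0 0 0 0; 0 0.06 0 0 0 0; 0 0.085 0 0 0 0; 0 0.085 0 0 0 0; 0 0.085 0 0 0 0'
python3 look.py w5 open_jar,card_stand,slim_jar,squat_jar,caption,dish
python3 - <<'E'
from h import *
for n in("scene","side"): save(snap(n),n+"5.png")
E
```

```text
time_s: 8.15
tool_pos: [0.4212, -0.0417, 0.4233]
tool_rot: [3.139, 0.004, 2.872]
ft_force: [0.7, 0.3, -1.2]
grip_width: 0.0175
time_s: 8.57
tool_pos: [0.421, 0.0443, 0.4226]
tool_rot: [3.14, 0.002, 2.875]
ft_force: [-0.3, 0.1, -1.0]
grip_width: 0.0177
8.6167 [0.4211 0.0434 0.4227] [3.140e+00 2.000e-03 2.873e+00]
open_jar [433.  274.2] 0.8 [0.6153 0.2105 0.    ]
squat_jar [333.1 177. ] 0.72 [0.4465 0.1067 0.    ]
    tri [0.4476 0.1069 0.0012]
caption [549.9 150.2] 0.71 [0.483  0.3723 0.    ]
dish [427.4 131.7] 0.63 [0.4223 0.2257 0.    ]
```

View pics/w5.png

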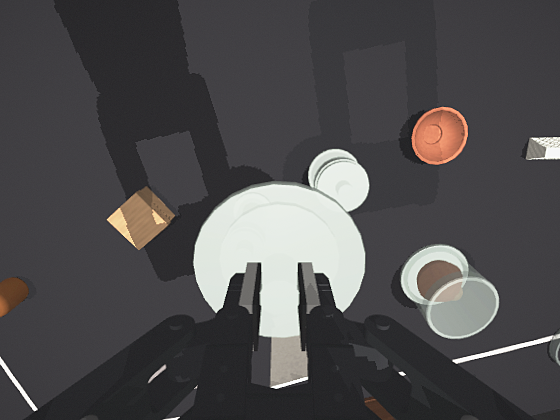

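The lid is in the grip at (280,260). The open jar's foot is at (435,275) and its rim at (462,306). I'll overlay the models on several views to refine the jar, card and riser.

```bash
cat > fitjar.py <<'E'
from h import *
import pickle
o=pickle.load(open("obs.pkl","rb"))
w5=dict(o["open_jar"][-1][0]); w5["frame"]=cv2.cvtColor(cv2.imread("pics/w5.png"),4)
ps={"w5":w5}
for n in("scene","side"):
    p=snap(n); p["frame"]=cv2.cvtColor(cv2.imread(f"pics/{n}1.png"),4); ps[n]=p
print("rim",onz(w5,(462,306),.08),"foot",onz(w5,(434.5,276),0))
# maximise image gradient under projected circles
from scipy.optimize import minimize
def circ(x,y,r,z): 
    t=np.linspace(0,2*np.pi,240,endpoint=False); return np.c_[x+r*np.cos(t),y+r*np.sin(t),0*t+z]
def score(g,p,x,y,cs):
    v=0
    for r,z in cs:
        q=proj(p,circ(x,y,r,z)).astype(np.float32); v+=cv2.remap(g,q[:,0:1],q[:,1:2],1).mean()
    return v
def best(ps,x0,y0,cs):
    for n,p in ps.items():
        g=cv2.GaussianBlur(cv2.cvtColor(p["frame"],cv2.COLOR_RGB2GRAY).astype(np.float32),(0,0),1.0); g=np.hypot(cv2.Sobel(g,5,1,0),cv2.Sobel(g,5,0,1)); g=np.minimum(g,60)
        S=[(score(g,p,x0+a/1000,y0+b/1000,cs),a,b) for a in np.arange(-14,14.1,1) for b in np.arange(-14,14.1,1)]
        s,a,b=max(S); print(n,np.round([x0+a/1000,y0+b/1000],4),round(s,1))
if __name__=="__main__":
    print("rim"); best(ps,.615,.208,[(.042,.08)]); print("foot"); best(ps,.615,.208,[(.046,0.002)]); print("both"); best(ps,.615,.208,[(.042,.08),(.046,.003)])
    s=ps["scene"]; im=cv2.imread("pics/scene1.png")[190:300,180:420]; a=cv2.resize(im,None,fx=2.4,fy=2.4,interpolation=2)
    b=cv2.resize(cv2.imread("pics/w2.png")[230:360,240:530],None,fx=2.4,fy=2.4,interpolation=2)
    M=np.zeros((576,696,3),np.uint8); M[:264,:576]=a; M[264:576]=b; cv2.imwrite("pics/m5.png",M)
E
python3 fitjar.py
```

```text
rim [0.60979614 0.2096626  0.08      ] foot [ 6.18755011e-01  2.12229776e-01 -5.55111512e-17]
rim
w5 [0.614 0.21 ] 60.0
scene [0.62  0.209] 60.0
side [0.612 0.207] 60.0
foot
w5 [0.618 0.212] 55.2
scene [0.616 0.211] 58.1
side [0.612 0.213] 58.5
both
w5 [0.615 0.211] 113.8
scene [0.618 0.21 ] 117.1
side [0.612 0.209] 118.4
```

View pics/m5.png

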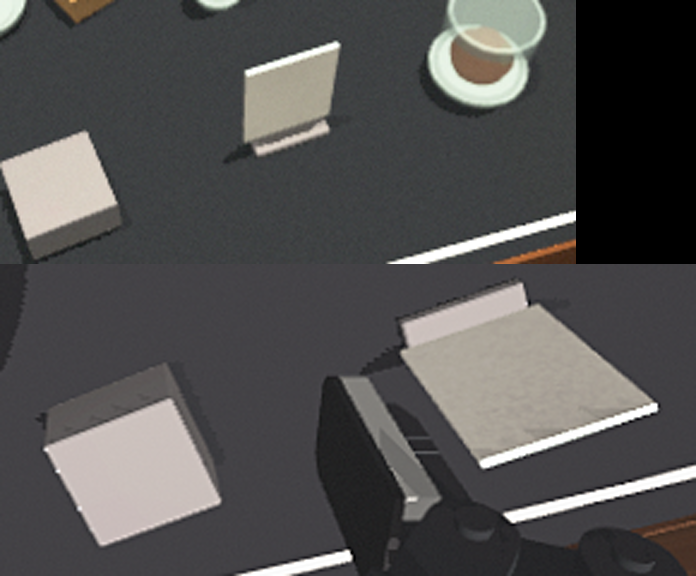

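```bash
python3 - <<'E'
from h import *
import pickle
o=pickle.load(open("obs.pkl","rb")); w2=o["riser"][0][0]; sc=snap("scene")
def c(l,u,v): return [((a/2.4+u),(b/2.4+v)) for a,b in l]
S=c([(245,72),(339,43),(1,163),(88,132),(118,206),(27,238)],180,190)
W=c([(483,201),(657,143),(45,186),(173,135),(219,238),(103,281)],240,230)
X=np.array([tri([(sc,a),(w2,b)]) for a,b in zip(S,W)]); print(np.round(X*1000,1))
d=X[1]-X[0]; print("card mid",X[:2].mean(0)*1000,"yaw",np.arctan2(-d[0],d[1]),"w",np.linalg.norm(d))
for n,p,P in(("sc",sc,S),("w2",w2,W)):
    V=np.array([onz(p,q,.04) for q in P[2:]]); Vc=np.array([onz(p,q,.11) for q in P[:2]])
    for Q in (V,):
        e=[np.arctan2(-(Q[1]-Q[0])[0],(Q[1]-Q[0])[1]),np.arctan2(-(Q[2]-Q[3])[0],(Q[2]-Q[3])[1]),np.arctan2((Q[2]-Q[1])[1],(Q[2]-Q[1])[0]),np.arctan2((Q[3]-Q[0])[1],(Q[3]-Q[0])[0])]
        print(n,"riser",Q.mean(0)*1000,"yaws",np.round(e,3),"sides",[round(np.linalg.norm(Q[i]-Q[i-1])*1000,1) for i in range(4)])
    d=Vc[1]-Vc[0]; print(n,"card",Vc.mean(0)*1000,np.arctan2(-d[0],d[1]),np.linalg.norm(d)*1000)
E
```

```text
[[ 638.8  -23.2  108.6]
 [ 631.6   57.3  108. ]
 [ 624.3 -227.8   37. ]
 [ 613.2 -153.1   34.9]
 [ 687.1 -143.5   34.2]
 [ 696.4 -216.    36.7]]
card mid [635.1956288   17.04256965 108.32451666] yaw 0.08960663470953323 w 0.08075292386785116
sc riser [ 657.7353035  -184.66964435   40.        ] yaws [0.134 0.106 0.138 0.148] sides [np.float64(72.5), np.float64(74.4), np.float64(74.5), np.float64(73.8)]
sc card [636.59101931  15.75183017 110.        ] 0.08445615368010125 80.77123254012209
w2 riser [ 652.00195174 -184.84354748   40.        ] yaws [0.163 0.159 0.122 0.179] sides [np.float64(72.5), np.float64(75.8), np.float64(72.8), np.float64(71.6)]
w2 card [633.8655927   17.01950916 110.        ] 0.09762091490215045 79.6076990039176
```

The card is at (0.635, 0.017) with yaw 0.09, the riser at (0.655, -0.185) with yaw 0.145, and the open jar at about (0.616, 0.2105), which lies on the card's y axis at 195 mm. I'll hover the lid over the jar.

```bash
python3 -m crank '0.02 0.02 0 0 0 0; 0.05 0.045 0 0 0 0; 0.08 0.07 0 0 0 0; 0.11 0.095 0 0 0 0; 0.14 0.12 0 0 0 0; 0.17 0.145 0 0 0 0; 0.195 0.167 0 0 0 0; 0.195 0.167 0 0 0 0'
python3 -m crank '0 0 -0.025 0 0 0; 0 0 -0.055 0 0 0; 0 0 -0.085 0 0 0; 0 0 -0.11 0 0 0; 0 0 -0.118 0 0 0; 0 0 -0.118 0 0 0; 0 0 -0.118 0 0 0'
python3 - <<'E'
from h import *
s=ctrl.get_state(); print(np.round(s["tool_pos"],4),np.round(s["tool_rot"],4),s["ft_force"])
P={n:snap(n) for n in("scene","side")}
for n in P: save(P[n],n+"6.png")
a=cv2.imread("pics/scene6.png")[140:260,320:450]; b=cv2.imread("pics/side6.png")[90:210,180:310]
cv2.imwrite("pics/m6.png",cv2.resize(np.hstack([a,b]),None,fx=3,fy=3,interpolation=2))
E
```

```text
time_s: 9.83
tool_pos: [0.6192, 0.2133, 0.4205]
tool_rot: [3.138, 0.002, 2.873]
ft_force: [-1.6, -1.4, -1.5]
grip_width: 0.0176
time_s: 10.42
tool_pos: [0.6195, 0.2133, 0.3032]
tool_rot: [3.138, 0.002, 2.873]
ft_force: [0.3, 0.5, 0.4]
grip_width: 0.0175
[0.6195 0.2133 0.3032] [3.1383e+00 2.1000e-03 2.8731e+00] [0.26468303 0.48096996 0.4122902 ]
```

View pics/m6.png

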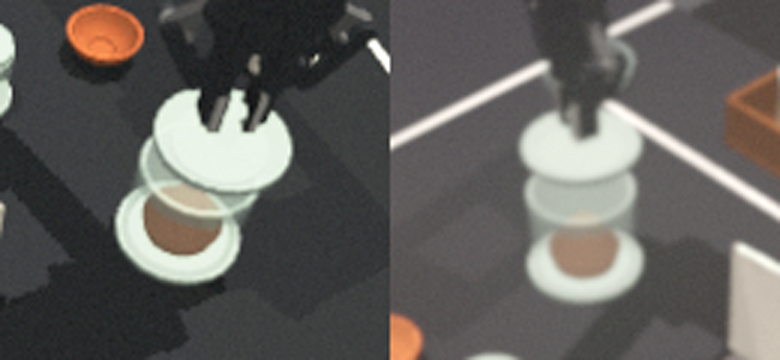

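```bash
python3 - <<'E'
from h import *
from fitjar import best
P={n:snap(n) for n in("scene","side")}
print("lid"); best(P,.618,.212,[(.046,.118),(.046,.110)])
print("jar foot"); best(P,.616,.210,[(.046,.003)])
print("jar foot+rim"); best(P,.616,.210,[(.046,.003),(.042,.08)])
for n,l,f in(("scene",(394.3,187),(379.5,218.7)),("side",(243.7,139),(245,178.3))): print(n,onz(P[n],l,.116),onz(P[n],f,.003))
E
```

```text
rim [0.60979614 0.2096626  0.08      ] foot [ 6.18755011e-01  2.12229776e-01 -5.55111512e-17]
lid
scene [0.624 0.213] 115.1
side [0.625 0.22 ] 115.8
jar foot
scene [0.616 0.207] 59.5
side [0.611 0.212] 58.5
jar foot+rim
scene [0.618 0.21 ] 105.8
side [0.612 0.207] 106.9
scene [0.62759011 0.21236481 0.116     ] [0.62410156 0.20865381 0.003     ]
side [0.61855036 0.21006547 0.116     ] [0.61150782 0.20561765 0.003     ]
```

```bash
python3 -m crank '-0.005 -0.0035 0 0 0 0; -0.005 -0.0035 -0.005 0 0 0; -0.005 -0.0035 -0.012 0 0 0; -0.005 -0.0035 -0.019 0 0 0; -0.005 -0.0035 -0.023 0 0 0; -0.005 -0.0035 -0.026 0 0 0; -0.005 -0.0035 -0.026 0 0 0; -0.005 -0.0035 -0.026 0 0 0'
```

```text
time_s: 11.38
tool_pos: [0.6147, 0.21, 0.2778]
tool_rot: [3.137, 0.004, 2.873]
ft_force: [-0.4, -0.5, -0.6]
grip_width: 0.0177
```

The plug is inside the bore with no contact force, so I'll lower it gently.

```bash
python3 -m crank '0 0 -0.001 0 0 0; 0 0 -0.002 0 0 0; 0 0 -0.003 0 0 0; 0 0 -0.004 0 0 0; 0 0 -0.004 0 0 0; 0 0 -0.004 0 0 0'
python3 -m crank '0 0 -0.0005 0 0 0; 0 0 -0.001 0 0 0; 0 0 -0.001 0 0 0; 0 0 -0.001 0 0 0'
```

```text
time_s: 11.88
tool_pos: [0.6147, 0.2099, 0.2738]
tool_rot: [3.137, 0.004, 2.873]
ft_force: [0.2, -0.0, -0.6]
grip_width: 0.0174
time_s: 12.22
tool_pos: [0.6148, 0.21, 0.2733]
tool_rot: [3.137, 0.004, 2.873]
ft_force: [-0.8, 0.1, 2.7]
grip_width: 0.0174
```

```bash
python3 -m crank '0 0 0 0 0 0; 0 0 0 0 0 0; 0 0 0 0 0 0; 0 0 0 0 0 0; 0 0 0 0 0 0; 0 0 0 0 0 0' -1
python3 -m crank '0 0 0.02 0 0 0; 0 0 0.05 0 0 0; -0.02 -0.01 0.09 0 0 0; -0.05 -0.02 0.12 0 0 0; -0.09 -0.03 0.14 0 0 0; -0.125 -0.05 0.15 0 0 0; -0.15 -0.07 0.15 0 0 0; -0.15 -0.07 0.15 0 0 0'
python3 look.py w7
python3 - <<'E'
from h import *
P={n:snap(n) for n in("scene","side")}
for n in P: save(P[n],n+"7.png")
a=cv2.imread("pics/scene7.png")[150:250,330:430]; b=cv2.imread("pics/side7.png")[110:210,190:290]
w=cv2.resize(cv2.imread("pics/w7.png"),(400,300))
m=cv2.resize(np.hstack([a,b]),None,fx=3,fy=3,interpolation=2)[:, :]; cv2.imwrite("pics/m7.png",cv2.resize(np.hstack([w[:, :],cv2.resize(a,(300,300)),]),None,fx=1,fy=1)); 
E
```

```text
time_s: 12.72
tool_pos: [0.6148, 0.21, 0.2732]
tool_rot: [3.137, 0.004, 2.873]
ft_force: [0.6, 0.1, -0.2]
grip_width: 0.0853
time_s: 13.38
tool_pos: [0.4598, 0.1381, 0.4234]
tool_rot: [3.139, 0.003, 2.873]
ft_force: [1.6, -0.2, -0.8]
grip_width: 0.0856
13.4333 [0.4621 0.1389 0.4237] [3.137 0.005 2.872]
open_jar [357.7 267.4] 0.89 [0.6166 0.2063 0.    ]
    tri [0.6062 0.2049 0.0148]
card_stand [225.5 306.6] 0.8 [0.6285 0.0149 0.    ]
    tri [0.6298 0.015  0.0022]
riser [107.2 349.1] 0.96 [ 0.6553 -0.1841  0.    ]
    tri [ 0.6557 -0.1856 -0.0024]
lid [376.9 296.9] 0.61 [0.67   0.2237 0.    ]
    tri [ 0.322  -0.0262  0.6099]
slim_jar [174.4 202.2] 0.67 [ 0.4646  0.0024 -0.    ]
    tri [ 4.642e-01  2.700e-03 -3.000e-04]
squat_jar [249.8 168.8] 0.81 [0.4494 0.106  0.    ]
    tri [0.4479 0.1065 0.002 ]
caption [474.3 137.4] 0.95 [0.4831 0.3744 0.    ]
    tri [ 0.4856  0.3786 -0.0079]
dish [346.1 119. ] 0.62 [0.4229 0.23   0.    ]
    tri [ 0.4254  0.2327 -0.0169]
specimen_box [ 67.8 205. ] 0.68 [ 0.4312 -0.1319  0.    ]
    tri [ 0.4286 -0.1304  0.0012]
```

View pics/m7.png

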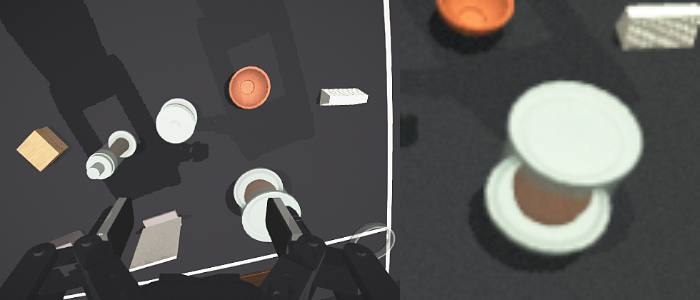

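The lid is seated flat and centred (scene crop (575,135), over the jar at (548,205)). Next is the slim jar at (0.464, 0.0025). I'll turn the jaws along the card's x axis, to yaw 1.66, a turn of -69.5°.

```bash
python3 -m crank '0 -0.015 -0.01 0 0 -7; 0 -0.03 -0.02 0 0 -14; 0 -0.05 -0.03 0 0 -21; 0 -0.07 -0.04 0 0 -28; 0 -0.09 -0.05 0 0 -35; 0 -0.11 -0.06 0 0 -42; 0 -0.12 -0.07 0 0 -49; 0 -0.13 -0.08 0 0 -56'
python3 -m crank '0 -0.003 -0.01 0 0 -7; 0 -0.004 -0.01 0 0 -13.5; 0 -0.004 -0.01 0 0 -13.5; 0 -0.004 -0.01 0 0 -13.5'
python3 look.py w8 slim_jar,card_stand,riser
python3 - <<'E'
from h import *
from fitjar import best
P={n:snap(n) for n in("wrist",)}
print("slim foot"); best(P,.464,.0025,[(.024,.003)]); print("body"); best(P,.464,.0025,[(.018,.1),(.017,.107),(.024,.003)])
s=ctrl.get_state(); print(s["tool_pos"],s["tool_rot"])
E
```

```text
time_s: 14.7
tool_pos: [0.4651, 0.0091, 0.3425]
tool_rot: [3.137, 0.004, 1.889]
ft_force: [0.6, 1.1, -0.7]
grip_width: 0.0854
time_s: 15.03
tool_pos: [0.4652, 0.0051, 0.3325]
tool_rot: [3.137, 0.004, 1.657]
ft_force: [-0.2, 0.1, 0.2]
grip_width: 0.0854
15.0833 [0.4653 0.0052 0.3328] [3.137 0.004 1.657]
slim_jar [273.7 194.9] 0.83 [4.611e-01 2.000e-04 0.000e+00]
    tri [0.4631 0.0019 0.0016]
card_stand [454.3 192.2] 0.93 [0.6343 0.0178 0.    ]
    tri [0.6318 0.0162 0.0009]
rim [0.64999736 0.30374117 0.08      ] foot [0.65886146 0.30623535 0.        ]
slim foot
wrist [0.461  0.0015] 59.0
body
wrist [ 0.461  -0.0005] 166.0
[0.46515423 0.0053091  0.33268899] [3.13698588 0.00368962 1.65469993]
```

View pics/w8.png

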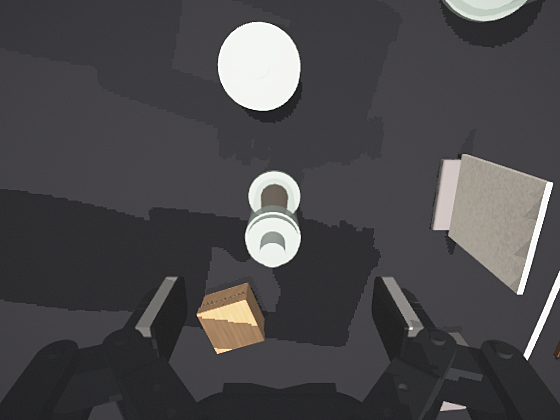

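The slim jar's foot is at (274,195) and its knob at (273,252), centred between the jaws. I'll descend and grip it.

```bash
python3 -m crank '-0.0045 -0.0035 -0.01 0 0 0; -0.0045 -0.0035 -0.03 0 0 0; -0.0045 -0.0035 -0.05 0 0 0; -0.0045 -0.0035 -0.07 0 0 0; -0.0045 -0.0035 -0.085 0 0 0; -0.0045 -0.0035 -0.095 0 0 0; -0.0045 -0.0035 -0.0995 0 0 0; -0.0045 -0.0035 -0.0995 0 0 0'
python3 -m crank '0 0 0 0 0 0; 0 0 0 0 0 0; 0 0 0 0 0 0; 0 0 0 0 0 0; 0 0 0 0 0 0; 0 0 0 0 0 0; 0 0 0 0 0 0' 1
python3 -m crank '0 0 0 0 0 0; 0 0 0.004 0 0 0; 0 0 0.012 0 0 0; 0 0 0.03 0 0 0; 0 0 0.06 0 0 0; 0 0 0.09 0 0 0; 0 0 0.12 0 0 0; 0 0 0.14 0 0 0'
python3 look.py w9 slim_jar,card_stand
```

```text
time_s: 16.05
tool_pos: [0.46, 0.0018, 0.2321]
tool_rot: [3.139, 0.003, 1.655]
ft_force: [0.9, -0.3, 0.4]
grip_width: 0.0853
time_s: 16.63
tool_pos: [0.4606, 0.0017, 0.233]
tool_rot: [3.137, 0.004, 1.655]
ft_force: [-0.2, 1.1, 6.1]
grip_width: 0.0349
time_s: 17.3
tool_pos: [0.4608, 0.0017, 0.3765]
tool_rot: [3.134, 0.004, 1.655]
ft_force: [1.7, -0.2, -1.7]
grip_width: 0.0347
17.35 [0.4619 0.0016 0.3801] [3.129 0.006 1.655]
slim_jar [281.8 235.6] 0.69 [ 0.4715 -0.064   0.    ]
    tri [ 0.4613 -0.0094  0.0277]
card_stand [434.2 179.2] 0.97 [0.6311 0.0156 0.    ]
    tri [0.6314 0.0161 0.0011]
```

```bash
python3 -m crank '0.02 0.015 0 0 0 0; 0.045 0.03 0 0 0 0; 0.07 0.045 0 0 0 0; 0.09 0.06 0 0 0 0; 0.11 0.075 0 0 0 0; 0.135 0.09 0 0 0 0; 0.155 0.105 0 0 0 0; 0.163 0.111 0 0 0 0'
python3 -m crank '0 0 0 0 0 0; 0 0 0 0 0 0'
python3 - <<'E'
from h import *
s=ctrl.get_state(); print(np.round(s["tool_pos"],4),np.round(s["tool_rot"],4))
Rm=R.from_euler("xyz",s["tool_rot"]).as_matrix()
print("grasp",np.array(s["tool_pos"])+Rm[:,2]*.155)
b=np.array(s["tool_pos"])+Rm[:,2]*.233; print("base",b)
p=snap("wrist"); save(p,"w10.png")
for d in ctrl.place_of(p,"slim_jar")[:1]: print(d, onz(p,d["pixel"],b[2]))
E
```

```text
time_s: 18.12
tool_pos: [0.6251, 0.1143, 0.3719]
tool_rot: [3.137, 0.004, 1.656]
ft_force: [-0.6, -0.3, -1.3]
grip_width: 0.0349
time_s: 18.28
tool_pos: [0.6243, 0.1144, 0.3691]
tool_rot: [3.142, 0.004, 1.657]
ft_force: [-0.3, 0.6, -2.0]
grip_width: 0.0345
[0.6243 0.1144 0.3691] [3.1415 0.004  1.6567]
grasp [0.6243489  0.11374905 0.21407704]
base [0.62438255 0.11344073 0.13607766]
{'pixel': [282.4, 233.3], 'confidence': 0.91} [0.62582061 0.11312919 0.13607766]
```

```bash
python3 -m crank '0 0 -0.02 0 0 0; 0 0 -0.045 0 0 0; 0 0 -0.07 0 0 0; 0 0 -0.095 0 0 0; 0 0 -0.115 0 0 0; 0 0 -0.127 0 0 0; 0 0 -0.131 0 0 0; 0 0 -0.131 0 0 0'
python3 -m crank '0 0 0 0 0 0; 0 0 0 0 0 0'
```

```text
time_s: 19.05
tool_pos: [0.6233, 0.1131, 0.2387]
tool_rot: [3.142, 0.004, 1.655]
ft_force: [-0.8, 0.0, -1.7]
grip_width: 0.0349
time_s: 19.22
tool_pos: [0.624, 0.113, 0.2406]
tool_rot: [3.139, 0.004, 1.655]
ft_force: [0.5, -0.6, -1.4]
grip_width: 0.0344
```

```bash
python3 -m crank '0 0 -0.0015 0 0 0; 0 0 -0.003 0 0 0; 0 0 -0.0045 0 0 0; 0 0 -0.006 0 0 0; 0 0 -0.007 0 0 0; 0 0 -0.007 0 0 0; 0 0 -0.007 0 0 0'
```

```text
time_s: 19.8
tool_pos: [0.6239, 0.113, 0.2333]
tool_rot: [3.139, 0.004, 1.655]
ft_force: [-0.0, 0.8, -2.4]
grip_width: 0.0348
```

```bash
python3 -m crank '0 0 -0.0005 0 0 0; 0 0 -0.001 0 0 0; 0 0 -0.0015 0 0 0; 0 0 -0.0015 0 0 0'
```

```text
time_s: 20.13
tool_pos: [0.6241, 0.1131, 0.233]
tool_rot: [3.139, 0.004, 1.655]
ft_force: [-3.1, -0.3, 5.4]
grip_width: 0.035
```

```bash
python3 -m crank '0 0 0 0 0 0; 0 0 0 0 0 0; 0 0 0 0 0 0; 0 0 0 0 0 0; 0 0 0 0 0 0; 0 0 0 0 0 0' -1
python3 -m crank '0 0 0.015 0 0 0; 0 0 0.04 0 0 0; 0 0 0.07 0 0 0; 0 0 0.1 0 0 0; 0 0 0.13 0 0 0; 0 0 0.15 0 0 0; -0.01 0.02 0.16 0 0 0;-0.03 0.05 0.17 0 0 0'
python3 -m crank '-0.03 0.025 0 0 0 0; -0.055 0.05 0 0 0 0; -0.08 0.08 0 0 0 0; -0.1 0.11 0 0 0 0; -0.12 0.14 0 0 0 0; -0.14 0.16 0 0 0 0; -0.14 0.16 0 0 0 0'
python3 look.py w11 caption,slim_jar,open_jar,card_stand,dish
python3 - <<'E'
from h import *
P={n:snap(n) for n in("scene","side")}
for n in P: save(P[n],n+"11.png"); print(n,[ (d["pixel"],onz(P[n],d["pixel"])) for d in ctrl.place_of(P[n],"slim_jar")[:1]])
a=cv2.imread("pics/scene11.png")[130:260,250:440]; b=cv2.resize(cv2.imread("pics/w11.png"),(400,300)); a=cv2.resize(a,(400,274),interpolation=2)
cv2.imwrite("pics/m11.png",np.hstack([a,b[13:287]]))
E
```

```text
time_s: 20.63
tool_pos: [0.6241, 0.113, 0.2328]
tool_rot: [3.139, 0.004, 1.655]
ft_force: [-0.6, -0.4, -1.1]
grip_width: 0.0852
time_s: 21.3
tool_pos: [0.5954, 0.1613, 0.4048]
tool_rot: [3.135, 0.005, 1.651]
ft_force: [-0.8, 0.3, -0.4]
grip_width: 0.0854
time_s: 21.88
tool_pos: [0.4522, 0.3246, 0.4048]
tool_rot: [3.137, 0.003, 1.656]
ft_force: [-0.4, -0.2, 0.2]
grip_width: 0.0855
21.9333 [0.4537 0.3232 0.4049] [3.136 0.005 1.655]
caption [308.2 132.7] 0.72 [0.4818 0.3732 0.    ]
    tri [4.826e-01 3.732e-01 3.000e-04]
slim_jar [387.2 337.1] 0.52 [0.6252 0.1033 0.    ]
    tri [0.4921 0.0106 0.0036]
open_jar [395.7 270.3] 0.78 [0.6146 0.2099 0.    ]
    tri [ 6.156e-01  2.087e-01 -2.000e-04]
card_stand [379.7 383.7] 0.75 [0.6319 0.0158 0.    ]
    tri [0.6316 0.0161 0.0007]
dish [247.  246.2] 0.78 [0.4214 0.2289 0.    ]
    tri [ 0.4224  0.2283 -0.0018]
scene [([339.0, 227.8], array([0.62051353, 0.11336195, 0.        ]))]
side [([272.8, 195.4], array([ 6.21288675e-01,  1.16807102e-01, -1.11022302e-16]))]
```

View pics/m11.png

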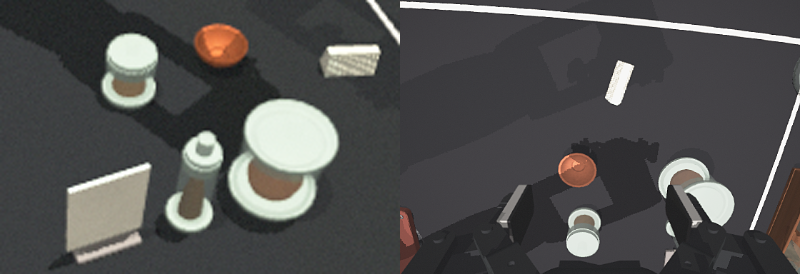

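```bash
cat > cap.py <<'E'
from h import *
from scipy.optimize import minimize
def fit(p,px,x0,thr=110,z0=0,win=45):
    g=cv2.cvtColor(np.array(p["frame"]),cv2.COLOR_RGB2GRAY); m=(g>thr).astype(np.uint8)
    x,y=int(px[0]),int(px[1]); w=np.zeros_like(m); w[max(y-win,0):y+win,max(x-win,0):x+win]=1
    n,l,st,c=cv2.connectedComponentsWithStats(m*w); k=1+np.argmax([s[4]-20*np.hypot(*(cc-[x,y])) for s,cc in zip(st[1:],c[1:])])
    h=cv2.convexHull(max(cv2.findContours((l==k).astype(np.uint8),0,1)[0],key=len)).astype(np.float32)
    V=np.array([(a,b,0) for a in(-.013,.013) for b in(-.03,.03)]+[(a,b,.03) for a in(-.005,.005) for b in(-.03,.03)])
    def cost(v):
        c,s=np.cos(v[2]),np.sin(v[2]); X=np.c_[v[0]+V[:,0]*c-V[:,1]*s,v[1]+V[:,0]*s+V[:,1]*c,V[:,2]+z0]
        q=cv2.convexHull(proj(p,X).astype(np.float32)); i,_=cv2.intersectConvexConvex(h,q); return 1-i/(cv2.contourArea(h)+cv2.contourArea(q)-i)
    r=min((minimize(cost,[x0[0],x0[1],a],method="Nelder-Mead",options=dict(initial_simplex=[[x0[0],x0[1],a],[x0[0]+.01,x0[1],a],[x0[0],x0[1]+.01,a],[x0[0],x0[1],a+.2]])) for a in x0[2]),key=lambda r:r.fun)
    return np.round(r.x,4),round(1-r.fun,3),st[k]
if __name__=="__main__":
    for n in("wrist","scene","side"):
        p=snap(n); px=ctrl.search_frame(p,"caption")[0]["pixel"]
        for th in(90,120,150): print(n,px,th,*fit(p,px,(.482,.373,(-1.9,-1.57,-1.2)),th,win=28 if n!="wrist" else 45))
    s=ctrl.get_state(); print(s["tool_pos"],s["tool_rot"])
E
python3 cap.py
```

```text
wrist [303.3, 131.9] 90 [ 0.4802  0.3728 -0.2532] 0.931 [ 283   98   42   63 1492]
wrist [303.3, 131.9] 120 [ 0.4799  0.3729 -0.2369] 0.945 [ 283   98   41   63 1466]
wrist [303.3, 131.9] 150 [ 0.4799  0.3729 -0.2371] 0.953 [ 283   98   41   63 1445]
scene [414.0, 157.6] 90 [ 0.4835  0.3714 -0.2481] 0.938 [402 151  29  16 392]
scene [414.0, 157.6] 120 [ 0.4825  0.3723 -0.2408] 0.961 [402 151  29  15 377]
scene [414.0, 157.6] 150 [ 0.4829  0.3728 -0.2001] 0.894 [405 151  26  15 328]
side [158.6, 171.3] 90 [ 0.4773  0.3261 -1.7707] 0.159 [ 130  143   56   48 1151]
side [158.6, 171.3] 120 [ 0.4789  0.3719 -3.2672] 0.819 [152 155  20  26 311]
side [158.6, 171.3] 150 [ 0.4802  0.3744 -0.196 ] 0.875 [153 155  18  25 270]
[0.45550175 0.32125157 0.40478303] [3.13545888 0.00520263 1.65078324]
```

Slim jar stands in line between the card and the open jar. The caption fit (IoU about 0.95) says its long axis runs nearly along world y (yaw≈-0.24), which conflicts with the text's "within 0.4 rad of x". I'll look closer, with the jaws turned to yaw 2.905, before trusting either.

```bash
python3 -m crank '0.005 0.005 -0.01 0 0 7; 0.01 0.01 -0.02 0 0 14; 0.02 0.02 -0.03 0 0 21; 0.03 0.03 -0.04 0 0 28; 0.04 0.04 -0.05 0 0 35; 0.05 0.045 -0.06 0 0 42; 0.055 0.045 -0.07 0 0 49; 0.055 0.045 -0.08 0 0 56'
python3 -m crank '0 0 0 0 0 7; 0 0 0 0 0 14; 0 0 0 0 0 15.6; 0 0 0 0 0 15.6'
python3 - <<'E'
from cap import *
p=snap("wrist"); save(p,"w12.png"); px=ctrl.search_frame(p,"caption")[0]["pixel"]
for th in(120,150,180): print(px,*fit(p,px,(.481,.373,(-1.57,-.24)),th,win=80))
print(ctrl.place_of(p,"caption")[:1]); s=ctrl.get_state(); print(s["time_s"],s["tool_pos"],s["tool_rot"])
x,y=map(int,px); c=cv2.imread("pics/w12.png")[max(0,y-75):y+75,max(0,x-100):x+100]; cv2.imwrite("pics/c12.png",cv2.resize(c,None,fx=3,fy=3,interpolation=2))
E
```

```text
time_s: 23.35
tool_pos: [0.5114, 0.3665, 0.3241]
tool_rot: [3.135, 0.006, 2.634]
ft_force: [-0.2, 0.3, 0.2]
grip_width: 0.0852
time_s: 23.68
tool_pos: [0.5114, 0.3666, 0.3239]
tool_rot: [3.135, 0.005, 2.908]
ft_force: [-0.3, -0.3, -0.4]
grip_width: 0.0852
[275.6, 160.3] [ 0.4798  0.373  -0.2353] 0.949 [ 237  143   77   31 2308]
[275.6, 160.3] [ 0.4798  0.373  -0.2353] 0.951 [ 237  143   77   31 2287]
[275.6, 160.3] [ 0.4798  0.3729 -0.2353] 0.957 [ 237  143   76   31 2253]
[{'pixel': [274.6, 160.7], 'confidence': 0.73}]
23.8333 [0.51136259 0.36660826 0.32417169] [3.13508845 0.00566313 2.90534606]
```

View pics/c12.png

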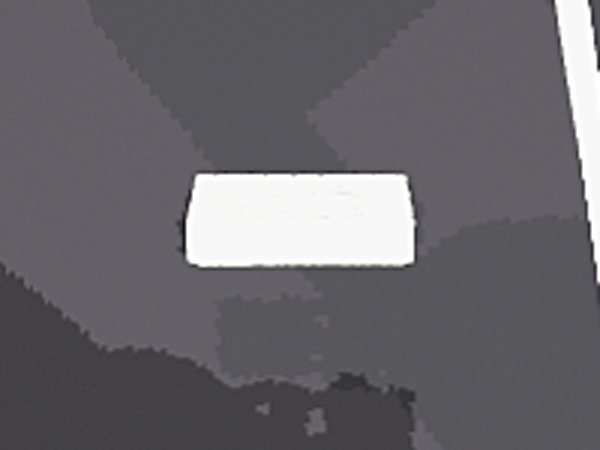

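The caption's long axis runs left–right in this view ((185–415, 175–265) in the crop), so it is parallel to the jaws. The picture overrides the text here. I'll descend and grip the end faces.

```bash
python3 -m crank '-0.015 0.003 -0.02 0 0 0; -0.0325 0.0055 -0.045 0 0 0; -0.0325 0.0055 -0.07 0 0 0; -0.0325 0.0055 -0.095 0 0 0; -0.0325 0.0055 -0.12 0 0 0; -0.0325 0.0055 -0.138 0 0 0; -0.0325 0.0055 -0.147 0 0 0; -0.0325 0.0055 -0.147 0 0 0'
python3 -m crank '0 0 0 0 0 0; 0 0 0 0 0 0; 0 0 0 0 0 0; 0 0 0 0 0 0; 0 0 0 0 0 0; 0 0 0 0 0 0' 1
```

```text
time_s: 24.5
tool_pos: [0.4778, 0.3715, 0.1747]
tool_rot: [3.138, 0.002, 2.905]
ft_force: [-0.6, 0.0, 0.6]
grip_width: 0.0853
time_s: 25.0
tool_pos: [0.4786, 0.3719, 0.1764]
tool_rot: [3.136, 0.005, 2.905]
ft_force: [-0.1, -0.8, 5.6]
grip_width: 0.0587
```

```bash
python3 -m crank '0 0 0 0 0 0; 0 0 0.003 0 0 0; 0 0 0.01 0 0 0; 0 0 0.025 0 0 0; 0 0 0.05 0 0 0; 0 0 0.08 0 0 0; 0 0 0.11 0 0 0; 0 0 0.14 0 0 0'
python3 -m crank '0 0 0.03 0 0 0; 0 0 0.05 0 0 0; 0 0 0.05 0 0 0'
```

```text
time_s: 25.67
tool_pos: [0.4782, 0.3717, 0.3178]
tool_rot: [3.137, 0.004, 2.905]
ft_force: [0.4, -0.2, -1.0]
grip_width: 0.0585
time_s: 25.92
tool_pos: [0.4793, 0.3725, 0.3746]
tool_rot: [3.13, 0.011, 2.905]
ft_force: [1.3, 0.2, -0.2]
grip_width: 0.0588
```

```bash
python3 -m crank '0.005 -0.03 0 0 0 0; 0.01 -0.07 0.005 0 0 3; 0.02 -0.11 0.01 0 0 6; 0.03 -0.15 0.02 0 0 9; 0.04 -0.19 0.02 0 0 12; 0.05 -0.225 0.02 0 0 15; 0.06 -0.26 0.02 0 0 18; 0.07 -0.3 0.02 0 0 21.9'
python3 -m crank '0.01 -0.035 0 0 0 0; 0.02 -0.075 0 0 0 0; 0.03 -0.115 0 0 0 0; 0.04 -0.155 0 0 0 0; 0.05 -0.195 0 0 0 0; 0.06 -0.23 0 0 0 0; 0.07 -0.26 0 0 0 0; 0.07 -0.26 0 0 0 0'
cat > rz.py <<'E'
from cap import *
def rfit(p,px,thr,win=90):
    g=cv2.cvtColor(np.array(p["frame"]),cv2.COLOR_RGB2GRAY); x,y=int(px[0]),int(px[1]); w=np.zeros_like(g); w[max(y-win,0):y+win,max(x-win,0):x+win]=1
    n,l,st,c=cv2.connectedComponentsWithStats((g>thr).astype(np.uint8)*w); k=1+np.argmax(st[1:,4])
    h=cv2.convexHull(max(cv2.findContours((l==k).astype(np.uint8),0,1)[0],key=len)).astype(np.float32)
    V=np.array([(-.038,-.038),(-.038,.038),(.038,.038),(.038,-.038)])
    def cost(v):
        c,s=np.cos(v[2]),np.sin(v[2]); X=np.c_[v[0]+V[:,0]*c-V[:,1]*s,v[1]+V[:,0]*s+V[:,1]*c,[.04]*4]
        q=cv2.convexHull(proj(p,X).astype(np.float32)); i,_=cv2.intersectConvexConvex(h,q); return 1-i/(cv2.contourArea(h)+cv2.contourArea(q)-i)
    r=minimize(cost,[.655,-.185,.145],method="Nelder-Mead",options=dict(initial_simplex=[[.655,-.185,.145],[.665,-.185,.145],[.655,-.175,.145],[.655,-.185,.25]])); return np.round(r.x,4),round(1-r.fun,3),st[k]
if __name__=="__main__":
    for n in("wrist","scene"):
        p=snap(n); save(p,n+"13.png"); px=ctrl.search_frame(p,"riser")[0]["pixel"]; print(n,px)
        for th in(110,130,150,170): print(th,*rfit(p,px,th,90 if n=="wrist" else 45))
    s=ctrl.get_state(); print(s["time_s"],s["tool_pos"],s["tool_rot"])
E
python3 rz.py
```

```text
time_s: 26.58
tool_pos: [0.549, 0.0711, 0.3936]
tool_rot: [3.129, 0.01, -2.993]
ft_force: [0.9, 0.2, -0.7]
grip_width: 0.0589
time_s: 27.25
tool_pos: [0.6191, -0.1945, 0.3918]
tool_rot: [3.131, 0.008, -2.998]
ft_force: [-0.4, 0.3, -0.7]
grip_width: 0.0585
wrist [280.8, 207.8]
110 [ 0.646  -0.1864  0.146 ] 0.909 [ 241  171   76   78 5576]
130 [ 0.7207 -0.1542 -0.7268] 0.467 [ 210  254  139   43 5471]
150 [ 0.7266 -0.1939 -0.6465] 0.465 [ 210  255  139   42 5452]
170 [ 0.7265 -0.1934 -0.6446] 0.468 [ 211  255  137   42 5429]
scene [204.9, 270.1]
110 [ 0.6559 -0.1855  0.1447] 0.973 [ 180  245   49   45 1228]
130 [ 0.6551 -0.1858  0.1555] 0.889 [186 245  43  45 990]
150 [ 0.6551 -0.1853  0.1402] 0.884 [186 245  43  45 965]
170 [ 0.6544 -0.1854  0.1487] 0.862 [187 245  42  44 924]
27.45 [ 0.61862487 -0.18814329  0.39249406] [ 3.12762213  0.00824925 -2.99301039]
```

View pics/wrist13.png

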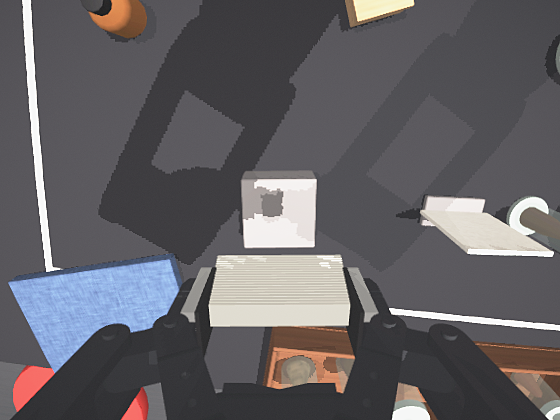

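The caption is held square to the riser. The riser's top is at (243–316, 180–247), with its front face at rows 171–182. I'll locate it from these corners.

```bash
python3 - <<'E'
from h import *
p=snap("wrist"); Q=np.array([onz(p,q,.04) for q in((243,182),(316,180),(315,247),(245,248))]); print(np.round(Q,4),Q.mean(0))
d=Q[1]-Q[0]; e=Q[2]-Q[3]; print(np.arctan2(-d[0],d[1]),np.arctan2(-e[0],e[1]),np.linalg.norm(d),np.linalg.norm(e),np.linalg.norm(Q[2]-Q[1]))
print("front foot",onz(p,(244,171)),onz(p,(316,171)))
s=ctrl.get_state(); T=R.from_euler("xyz",s["tool_rot"]).as_matrix(); print(s["tool_pos"],s["tool_rot"],"cap",np.array(s["tool_pos"])+T[:,2]*.1764)
r=np.array([.655,-.1855]); 
for y in(.145,): print("target",r-.076*np.array([np.cos(y),np.sin(y)]))
E
```

```text
[[ 0.6218 -0.2182  0.04  ]
 [ 0.6092 -0.1463  0.04  ]
 [ 0.6823 -0.1336  0.04  ]
 [ 0.6942 -0.208   0.04  ]] [ 0.65188553 -0.17651324  0.04      ]
0.17309964230714903 0.15760543737309082 0.07305951552084057 0.07531416860617192 0.0741820212642794
front foot [ 0.6200922  -0.22090769  0.        ] [ 0.60847744 -0.14155703  0.        ]
[ 0.61870483 -0.18768551  0.39283788] [ 3.12801215  0.00869811 -2.99223371] cap [ 0.61986547 -0.18508837  0.21646082]
target [ 0.57979755 -0.19648142]
```

```bash
python3 - <<'E'
from h import *
from scipy.optimize import minimize
V=np.array([(a,b,z) for a in(-.038,.038) for b in(-.038,.038) for z in(0,.04)])
def bf(p,px,thr,win,ylim=999):
    g=cv2.cvtColor(np.array(p["frame"]),cv2.COLOR_RGB2GRAY); x,y=map(int,px); w=np.zeros_like(g); w[max(y-win,0):min(y+win,ylim),max(x-win,0):x+win]=1
    n,l,st,c=cv2.connectedComponentsWithStats((g>thr).astype(np.uint8)*w); k=1+np.argmax(st[1:,4])
    h=cv2.convexHull(max(cv2.findContours((l==k).astype(np.uint8),0,1)[0],key=len)).astype(np.float32)
    def cost(v):
        c,s=np.cos(v[2]),np.sin(v[2]); X=np.c_[v[0]+V[:,0]*c-V[:,1]*s,v[1]+V[:,0]*s+V[:,1]*c,V[:,2]]
        q=cv2.convexHull(proj(p,X).astype(np.float32)); i,_=cv2.intersectConvexConvex(h,q); return 1-i/(cv2.contourArea(h)+cv2.contourArea(q)-i)
    r=minimize(cost,[.655,-.185,.145],method="Nelder-Mead",options=dict(initial_simplex=[[.655,-.185,.145],[.665,-.185,.145],[.655,-.175,.145],[.655,-.185,.25]])); return np.round(r.x,4),round(1-r.fun,3),st[k]
for n in("wrist","scene"):
    p=snap(n); px=ctrl.search_frame(p,"riser")[0]["pixel"]
    for th in(80,88,95,105): print(n,th,*bf(p,px,th,60 if n=="wrist" else 40,251 if n=="wrist" else 999))
import pickle
w2=dict(pickle.load(open("obs.pkl","rb"))["riser"][0][0]); w2["frame"]=cv2.cvtColor(cv2.imread("pics/w2.png"),4)
for th in(80,88,95,105): print("w2",th,*bf(w2,(295,312),th,45))
s=ctrl.get_state(); print(s["time_s"],s["tool_pos"])
E
```

```text
wrist 80 [ 0.6269 -0.1667  0.2005] 0.559 [ 211  147  120  104 9928]
wrist 88 [ 0.6271 -0.1667  0.2006] 0.56 [ 211  147  120  104 8584]
wrist 95 [ 0.6515 -0.1856  0.1539] 0.989 [ 233  169   76   79 5682]
wrist 105 [ 0.6525 -0.1855  0.1474] 0.974 [ 233  170   76   77 5593]
scene 80 [ 0.6532 -0.1864  0.1495] 0.965 [ 180  244   50   54 1657]
scene 88 [ 0.6371 -0.1884  0.1363] 0.807 [ 180  244   49   47 1358]
scene 95 [ 0.6364 -0.1884  0.1374] 0.798 [ 180  244   49   46 1282]
scene 105 [ 0.6356 -0.1885  0.144 ] 0.787 [ 180  244   49   46 1254]
w2 80 [ 0.6524 -0.1857  0.1376] 0.98 [ 258  271   75   77 3663]
w2 88 [ 0.6525 -0.1861  0.125 ] 0.922 [ 258  271   74   77 3192]
w2 95 [ 0.6694 -0.1873  0.1142] 0.736 [ 258  286   74   62 2757]
w2 105 [ 0.67   -0.1876  0.1097] 0.733 [ 258  286   74   62 2735]
27.7 [ 0.61897124 -0.18771929  0.39383334]
```

The riser is at (0.6522, -0.1858) with yaw 0.148 (three fits agree, IoU up to 0.99). The caption target is therefore (0.577, -0.197).

```bash
python3 -m crank '-0.02 -0.005 0 -0.3 0 0; -0.043 -0.01 -0.02 -0.6 0.1 0; -0.043 -0.01 -0.055 -0.6 0.1 0; -0.043 -0.01 -0.09 -0.6 0.1 0; -0.043 -0.01 -0.125 -0.6 0.1 0; -0.043 -0.01 -0.16 -0.6 0.1 0; -0.043 -0.01 -0.185 -0.6 0.1 0; -0.043 -0.01 -0.2 -0.6 0.1 0'
python3 -m crank '0 0 0 0 0 0; 0 0 0 0 0 0; 0 0 0 0 0 0'
python3 - <<'E'
from h import *
s=ctrl.get_state(); T=R.from_euler("xyz",s["tool_rot"]).as_matrix(); print(s["tool_pos"],s["tool_rot"],"cap",np.array(s["tool_pos"])+T[:,2]*.1764)
E
```

```text
time_s: 28.37
tool_pos: [0.5745, -0.1963, 0.1901]
tool_rot: [3.136, 0.003, -2.991]
ft_force: [-1.0, 0.1, -2.0]
grip_width: 0.0589
time_s: 28.62
tool_pos: [0.575, -0.1961, 0.1913]
tool_rot: [3.137, 0.004, -2.99]
ft_force: [0.9, -0.3, -0.8]
grip_width: 0.0588
[ 0.57501931 -0.19611414  0.19126594] [ 3.13720763  0.00384876 -2.99014822] cap [ 0.57557376 -0.19524705  0.01486894]
```

```bash
python3 -m crank '0.0015 -0.0018 -0.003 0 0 0; 0.0015 -0.0018 -0.006 0 0 0; 0.0015 -0.0018 -0.009 0 0 0; 0.0015 -0.0018 -0.0115 0 0 0; 0.0015 -0.0018 -0.0135 0 0 0; 0.0015 -0.0018 -0.0135 0 0 0; 0.0015 -0.0018 -0.0135 0 0 0'
python3 -m crank '0 0 -0.0005 0 0 0; 0 0 -0.001 0 0 0; 0 0 -0.0015 0 0 0; 0 0 -0.002 0 0 0; 0 0 -0.002 0 0 0'
```

```text
time_s: 29.2
tool_pos: [0.5764, -0.1979, 0.1775]
tool_rot: [3.137, 0.003, -2.99]
ft_force: [-0.5, 0.5, -1.1]
grip_width: 0.0588
time_s: 29.62
tool_pos: [0.5765, -0.1979, 0.1765]
tool_rot: [3.137, 0.003, -2.99]
ft_force: [-3.9, 1.6, 6.6]
grip_width: 0.0591
```

```bash
python3 -m crank '0 0 0.0005 0 0 0; 0 0 0.0005 0 0 0; 0 0 0.0005 0 0 0; 0 0 0.0005 0 0 0; 0 0 0.0005 0 0 0; 0 0 0.0005 0 0 0' -1
python3 -m crank '0 0 0.015 0 0 0; 0 0 0.04 0 0 0; 0 0 0.075 0 0 0; 0 0 0.115 0 0 0; 0.01 0 0.155 0 0 0; 0.03 0 0.18 0 0 0; 0.04 0 0.19 0 0 0; 0.04 0 0.19 0 0 0'
python3 -m crank '0 0 0 0 0 0; 0 0 0 0 0 0'
python3 - <<'E'
from cap import *
p=snap("wrist"); save(p,"w14.png"); px=ctrl.search_frame(p,"caption")[0]["pixel"]
for th in(120,150,180): print(px,*fit(p,px,(.577,-.197,(.148,)),th,win=60))
px2=ctrl.search_frame(p,"riser")[0]["pixel"]; print(px2,ctrl.place_of(p,"caption")[:1])
s=ctrl.get_state(); print(s["time_s"],s["tool_pos"],s["tool_rot"])
E
```

```text
time_s: 30.12
tool_pos: [0.5764, -0.1979, 0.1768]
tool_rot: [3.137, 0.003, -2.99]
ft_force: [0.1, -0.2, 0.1]
grip_width: 0.0852
time_s: 30.78
tool_pos: [0.6187, -0.1982, 0.3716]
tool_rot: [3.141, 0.011, -2.989]
ft_force: [-0.1, 0.1, -1.0]
grip_width: 0.0856
time_s: 30.95
tool_pos: [0.6182, -0.1981, 0.3705]
tool_rot: [3.141, 0.009, -2.989]
ft_force: [0.1, -0.2, -0.6]
grip_width: 0.0858
[284.1, 143.1] [ 0.5774 -0.1961  0.1524] 0.954 [ 254  127   66   28 1766]
[284.1, 143.1] [ 0.5774 -0.196   0.1526] 0.984 [ 254  127   66   27 1739]
[284.1, 143.1] [ 0.5775 -0.196   0.1512] 0.988 [ 254  127   66   27 1711]
[386.6, 5.8] [{'pixel': [285.4, 144.9], 'confidence': 0.66}]
31.15 [ 0.6178906  -0.19814227  0.36989336] [ 3.13974026  0.00801103 -2.98979152]
```

View pics/w14.png

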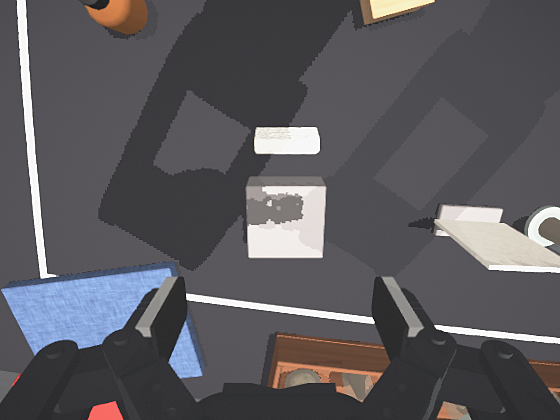

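The caption is at (287,140), parallel to and centred on the riser front. The fit puts it at (0.5775, -0.196) with yaw 0.152. Next is the squat jar.

```bash
python3 - <<'E'
from h import *
from scipy.optimize import minimize
p=snap("wrist"); g=cv2.cvtColor(np.array(p["frame"]),cv2.COLOR_RGB2GRAY)
V=np.array([(a,b,z) for a in(-.038,.038) for b in(-.038,.038) for z in(0,.04)])
for th in(95,100,105,110):
    m=(g>th).astype(np.uint8); m[:165]=0;m[265:]=0;m[:,:235]=0;m[:,335:]=0
    n,l,st,c=cv2.connectedComponentsWithStats(m); k=1+np.argmax(st[1:,4]); h=cv2.convexHull(max(cv2.findContours((l==k).astype(np.uint8),0,1)[0],key=len)).astype(np.float32)
    def cost(v):
        c,s=np.cos(v[2]),np.sin(v[2]); q=cv2.convexHull(proj(p,np.c_[v[0]+V[:,0]*c-V[:,1]*s,v[1]+V[:,0]*s+V[:,1]*c,V[:,2]]).astype(np.float32)); i,_=cv2.intersectConvexConvex(h,q); return 1-i/(cv2.contourArea(h)+cv2.contourArea(q)-i)
    r=minimize(cost,[.652,-.185,.145],method="Nelder-Mead",options=dict(initial_simplex=[[.655,-.185,.145],[.665,-.185,.145],[.655,-.175,.145],[.655,-.185,.25]])); v=r.x
    d=np.array([.5775,-.196])-v[:2]; c,s=np.cos(v[2]),np.sin(v[2]); print(th,np.round(v,4),round(1-r.fun,3),st[k],"caption in riser",np.round([d[0]*c+d[1]*s,-d[0]*s+d[1]*c],4))
E
python3 -m crank '-0.01 0.03 0 0 0 0; -0.025 0.07 0 0 0 0; -0.04 0.105 0 0 0 0; -0.055 0.14 0 0 0 0; -0.07 0.175 0 0 0 0; -0.085 0.21 0 0 0 0; -0.1 0.245 0 0 0 0; -0.11 0.27 0 0 0 0'
python3 -m crank '-0.01 0.02 -0.02 0 0 0; -0.02 0.03 -0.04 0 0 0; -0.02 0.03 -0.04 0 0 0; -0.02 0.03 -0.04 0 0 0; -0.02 0.03 -0.04 0 0 0'
python3 look.py w15 squat_jar
python3 - <<'E'
from h import *
import fitjar
P={"wrist":snap("wrist")}
fitjar.best(P,.448,.106,[(.031,.003)]); fitjar.best(P,.448,.106,[(.028,.055),(.027,.062),(.031,.003),(.031,.006)])
s=ctrl.get_state(); T=R.from_euler("xyz",s["tool_rot"]).as_matrix(); print(s["tool_pos"],s["tool_rot"],np.array(s["tool_pos"])+T[:,2]*.155)
E
```

```text
95 [ 0.6522 -0.1855  0.1484] 0.975 [ 245  177   81   82 6378] caption in riser [-0.0754  0.0007]
100 [ 0.6522 -0.1855  0.1476] 0.975 [ 245  177   81   82 6339] caption in riser [-0.0754  0.0006]
105 [ 0.6522 -0.1855  0.147 ] 0.974 [ 245  177   81   82 6275] caption in riser [-0.0754  0.0006]
110 [ 0.6521 -0.1855  0.1452] 0.967 [ 245  177   81   82 6005] caption in riser [-0.0754  0.0004]
time_s: 31.87
tool_pos: [0.5062, 0.0741, 0.3696]
tool_rot: [3.139, 0.007, -2.989]
ft_force: [0.5, -0.3, -0.4]
grip_width: 0.0852
time_s: 32.28
tool_pos: [0.4867, 0.1036, 0.3302]
tool_rot: [3.14, 0.008, -2.989]
ft_force: [-0.1, 0.1, 0.5]
grip_width: 0.0854
32.3333 [0.4871 0.1034 0.3307] [ 3.14   0.009 -2.99 ]
squat_jar [288.7 149.1] 0.7 [0.4479 0.1081 0.    ]
    tri [0.4479 0.107  0.0017]
rim [0.65993799 0.21489002 0.08      ] foot [0.66802953 0.20532135 0.        ]
wrist [0.442 0.107] 31.1
wrist [0.442 0.108] 160.3
[0.48688467 0.10337168 0.33045306] [ 3.13931916  0.00877169 -2.99025059] [0.48817559 0.10392503 0.17545942]
```

```bash
python3 - <<'E'
from h import *
import fitjar
P={n:snap(n) for n in("wrist","scene","side")}
print("foot");fitjar.best(P,.446,.107,[(.031,.003)]); print("all");fitjar.best(P,.446,.107,[(.027,.062),(.031,.003),(.008,.08)])
# silhouette fit in the wrist view
p=P["wrist"]; g=cv2.cvtColor(np.array(p["frame"]),cv2.COLOR_RGB2GRAY); save(p,"w16.png")
from scipy.optimize import minimize
from fitjar import circ
for th in(90,110,130):
    m=(g>th).astype(np.uint8); w=np.zeros_like(m); w[80:270,210:370]=1; n,l,st,c=cv2.connectedComponentsWithStats(m*w); k=1+np.argmax(st[1:,4]); h=cv2.convexHull(max(cv2.findContours((l==k).astype(np.uint8),0,1)[0],key=len)).astype(np.float32)
    def cost(v):
        q=cv2.convexHull(np.vstack([proj(p,circ(v[0],v[1],r,z)) for r,z in((.031,0),(.031,.006),(.028,.055),(.027,.062),(.008,.08))]).astype(np.float32)); i,_=cv2.intersectConvexConvex(h,q); return 1-i/(cv2.contourArea(h)+cv2.contourArea(q)-i)
    r=minimize(cost,[.446,.107],method="Nelder-Mead",options=dict(initial_simplex=[[.446,.107],[.452,.107],[.446,.112]])); print(th,np.round(r.x,4),1-r.fun,st[k])
E
```

```text
rim [0.65993799 0.21489002 0.08      ] foot [0.66802953 0.20532135 0.        ]
foot
wrist [0.442 0.107] 31.0
scene [0.442 0.107] 59.9
side [0.443 0.109] 59.5
all
wrist [0.441 0.107] 84.1
scene [0.441 0.109] 172.7
side [0.445 0.111] 164.3
90 [0.4425 0.1079] 0.9754197354270926 [ 253  107   78   86 5250]
110 [0.4428 0.1079] 0.9803237417923523 [ 253  108   78   85 5215]
130 [0.4427 0.1079] 0.9831453123457535 [ 253  108   78   85 5195]
```

Squat jar is at (0.4428, 0.1079); the silhouette fit (IoU 0.98) and the edge fits agree, and the network is about 5 mm off in x. I'll grasp it there.

```bash
python3 -m crank '-0.03 0.003 0 0 0 0; -0.0454 0.004 -0.02 0 0 0; -0.0454 0.004 -0.045 0 0 0; -0.0454 0.004 -0.07 0 0 0; -0.0454 0.004 -0.095 0 0 0; -0.0454 0.004 -0.12 0 0 0; -0.0454 0.004 -0.135 0 0 0; -0.0454 0.004 -0.14 0 0 0'
python3 -m crank '0 0 0 0 0 0; 0 0 0 0 0 0; 0 0 0 0 0 0; 0 0 0 0 0 0; 0 0 0 0 0 0; 0 0 0 0 0 0' 1
python3 -m crank '0 0 0 0 0 0; 0 0 0.003 0 0 0; 0 0 0.01 0 0 0; 0 0 0.025 0 0 0; 0 0 0.05 0 0 0; 0 0 0.085 0 0 0; 0 0 0.12 0 0 0; 0 0 0.155 0 0 0'
python3 -m crank '0 0 0.03 0 0 0; 0 0 0.04 0 0 0; 0 0 0.04 0 0 0'
```

```text
time_s: 33.45
tool_pos: [0.4394, 0.1077, 0.187]
tool_rot: [3.139, 0.003, -2.989]
ft_force: [0.0, -0.2, 0.4]
grip_width: 0.0852
time_s: 33.95
tool_pos: [0.4401, 0.1078, 0.1882]
tool_rot: [3.139, 0.005, -2.989]
ft_force: [-0.0, 0.7, 4.1]
grip_width: 0.0549
time_s: 34.62
tool_pos: [0.4394, 0.1078, 0.3449]
tool_rot: [3.139, 0.004, -2.989]
ft_force: [0.5, 1.1, -0.3]
grip_width: 0.0546
time_s: 34.87
tool_pos: [0.4403, 0.1079, 0.3885]
tool_rot: [3.139, 0.011, -2.989]
ft_force: [0.2, 0.3, -1.5]
grip_width: 0.0551
```

```bash
python3 -m crank '0.02 -0.025 0 0 0 0; 0.04 -0.055 0 0 0 0; 0.06 -0.085 0 0 0 0; 0.08 -0.115 0 0 0 0; 0.1 -0.145 0 0 0 0; 0.12 -0.175 0 0 0 0; 0.14 -0.205 0 0 0 0; 0.16 -0.23 0 0 0 0'
python3 -m crank '0.015 -0.02 -0.01 0 0 0; 0.03 -0.045 -0.03 0 0 0; 0.045 -0.06 -0.055 0 0 0; 0.05 -0.065 -0.08 0 0 0; 0.05 -0.065 -0.1 0 0 0; 0.05 -0.065 -0.115 0 0 0; 0.05 -0.065 -0.125 0 0 0; 0.05 -0.065 -0.125 0 0 0'
python3 -m crank '0 0 0 0 0 0; 0 0 0 0 0 0'
cat > st.py <<'E'
from h import *
s=ctrl.get_state(); T=R.from_euler("xyz",s["tool_rot"]).as_matrix(); print(s["time_s"],np.round(s["tool_pos"],4),np.round(s["tool_rot"],4),"base",np.round(np.array(s["tool_pos"])+T[:,2]*.1882,4))
E
python3 st.py
```

```text
time_s: 35.53
tool_pos: [0.6003, -0.1242, 0.3848]
tool_rot: [3.137, 0.007, -2.99]
ft_force: [-0.3, 0.4, -1.3]
grip_width: 0.0548
time_s: 36.2
tool_pos: [0.6486, -0.1883, 0.2551]
tool_rot: [3.134, 0.0, -2.99]
ft_force: [0.1, -0.1, -2.4]
grip_width: 0.055
time_s: 36.37
tool_pos: [0.6486, -0.1879, 0.2555]
tool_rot: [3.134, 0.001, -2.99]
ft_force: [0.4, -0.1, -1.5]
grip_width: 0.055
36.3667 [ 0.6486 -0.1879  0.2555] [ 3.1338e+00  7.0000e-04 -2.9896e+00] base [ 0.6485 -0.1865  0.0673]
```

```bash
python3 -m crank '0.0018 0.001 -0.003 0 0 0; 0.0018 0.001 -0.008 0 0 0; 0.0018 0.001 -0.013 0 0 0; 0.0018 0.001 -0.018 0 0 0; 0.0018 0.001 -0.022 0 0 0; 0.0018 0.001 -0.024 0 0 0; 0.0018 0.001 -0.024 0 0 0; 0.0018 0.001 -0.024 0 0 0'
python3 -m crank '0 0 -0.0005 0 0 0; 0 0 -0.001 0 0 0; 0 0 -0.0015 0 0 0; 0 0 -0.002 0 0 0; 0 0 -0.0025 0 0 0; 0 0 -0.0025 0 0 0'; python3 st.py
```

```text
time_s: 37.03
tool_pos: [0.6504, -0.1869, 0.2313]
tool_rot: [3.134, 0.0, -2.99]
ft_force: [0.0, -0.6, -2.0]
grip_width: 0.0548
time_s: 37.53
tool_pos: [0.6503, -0.1869, 0.2287]
tool_rot: [3.133, 0.0, -2.99]
ft_force: [-1.0, -0.8, -1.2]
grip_width: 0.0548
37.5333 [ 0.6503 -0.1869  0.2287] [ 3.1334e+00  1.0000e-04 -2.9895e+00] base [ 0.6501 -0.1854  0.0405]
```

```bash
python3 -m crank '0 0 -0.0005 0 0 0; 0 0 -0.001 0 0 0; 0 0 -0.0015 0 0 0; 0 0 -0.0015 0 0 0'
```

```text
time_s: 37.87
tool_pos: [0.6504, -0.1869, 0.2284]
tool_rot: [3.134, 0.0, -2.99]
ft_force: [-4.5, 1.5, 5.9]
grip_width: 0.0549
```

Contact at the expected height. I'll release, lift straight up and check everything.

```bash
python3 -m crank '0 0 0 0 0 0; 0 0 0 0 0 0; 0 0 0 0 0 0; 0 0 0 0 0 0; 0 0 0 0 0 0; 0 0 0 0 0 0' -1
python3 -m crank '0 0 0.01 0 0 0; 0 0 0.03 0 0 0; 0 0 0.06 0 0 0; 0 0 0.1 0 0 0; 0 0 0.14 0 0 0; 0.01 0.02 0.165 0 0 0; 0.02 0.04 0.165 0 0 0; 0.025 0.06 0.165 0 0 0'
python3 -m crank '0 0.02 0 0 0 0; 0 0.04 0 0 0 0; 0 0.06 0 0 0 0;0 0.06 0 0 0 0;0 0.06 0 0 0 0;0 0.06 0 0 0 0'
cat > fin.py <<'E'
from h import *
from scipy.optimize import minimize
from fitjar import circ,best
import cap
P={n:snap(n) for n in("wrist","scene","side")}
for n in P: save(P[n],n+"17.png")
print("squat");best(P,.652,-.1855,[(.027,.102),(.031,.043),(.008,.12)])
print("slim");best(P,.6245,.113,[(.017,.107),(.024,.003),(.008,.125)])
print("lid");best(P,.615,.209,[(.046,.088),(.046,.08)]); print("jar foot");best(P,.615,.209,[(.046,.003)])
for n in("amber_bottle","dish","specimen_box","caption"):
    print(n,[(k,np.round(onz(P[k],d["pixel"]),3)) for k in P for d in ctrl.place_of(P[k],n)[:1]])
a=cv2.imread("pics/wrist17.png"); b=cv2.imread("pics/scene17.png")[130:310,160:440]
cv2.imwrite("pics/m17.png",np.hstack([cv2.resize(a,(400,300)),cv2.resize(b,(400,300),interpolation=2)]))
E
python3 fin.py
```

```text
time_s: 38.37
tool_pos: [0.6504, -0.1869, 0.2282]
tool_rot: [3.134, 0.0, -2.99]
ft_force: [0.1, -1.0, 0.3]
grip_width: 0.0851
time_s: 39.03
tool_pos: [0.6765, -0.1268, 0.3982]
tool_rot: [3.137, 0.007, -2.991]
ft_force: [-0.2, -0.3, -1.1]
grip_width: 0.0853
time_s: 39.53
tool_pos: [0.6765, -0.0672, 0.3988]
tool_rot: [3.137, 0.007, -2.99]
ft_force: [-0.0, -0.1, 0.1]
grip_width: 0.0855
rim [0.65993799 0.21489002 0.08      ] foot [0.66802953 0.20532135 0.        ]
squat
wrist [ 0.652  -0.1845] 107.2
scene [ 0.64   -0.1935] 126.9
side [ 0.655  -0.1835] 157.9
slim
wrist [0.6245 0.112 ] 161.3
scene [0.6275 0.11  ] 174.6
side [0.6225 0.111 ] 175.3
lid
wrist [0.616 0.212] 29.1
scene [0.617 0.212] 120.0
side [0.617 0.214] 120.0
jar foot
wrist [0.62  0.204] 45.7
scene [0.623 0.205] 52.5
side [0.616 0.215] 57.1
amber_bottle [('scene', array([ 0.486, -0.36 ,  0.   ])), ('side', array([ 0.485, -0.355,  0.   ]))]
dish [('side', array([0.429, 0.234, 0.   ]))]
specimen_box [('scene', array([ 0.438, -0.126,  0.   ])), ('side', array([ 0.423, -0.13 ,  0.   ]))]
caption [('wrist', array([ 0.582, -0.198,  0.   ])), ('scene', array([ 0.574, -0.199,  0.   ])), ('side', array([ 0.577, -0.19 ,  0.   ]))]
```

View pics/m17.png

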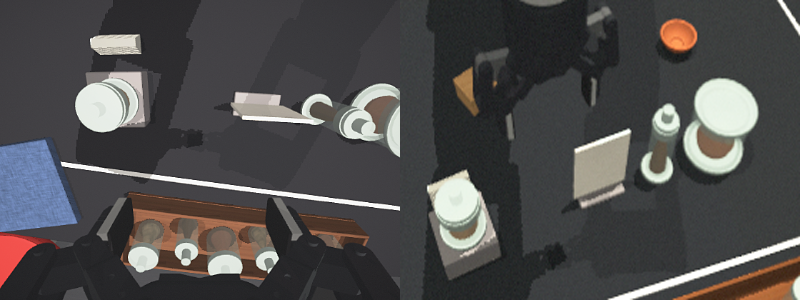

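The last picture shows all four items in place. The squat jar stands on the riser (about (458,212) in the right half), the caption is in front of the riser (left half (115,44)), the slim jar is between the card and the lidded jar (660,145), and the bystanders haven't moved. The gripper is clear, so I'll hand in.

```bash
python3 -c "
from h import *
print(ctrl.close_job())"
```

```text
the job is handed in; nothing more can be done
None
```

I put the lid on the open jar first, then placed the slim jar, the caption block and the squat jar. I handed the job in with the gripper open and clear, at about 40 s of the 115 s allowed.

**Last checks**
- **Lid:** it is seated flat. I felt the rim at the expected height, 72 mm above the jar's origin. In the final views it sits within about 3 mm of the jar's centre.
- **Slim jar:** it stands at about (0.6245, 0.111–0.113). The midpoint I worked out is (0.6245, 0.113), so it may be 2–3 mm off along the line between the jar and the card.
- **Caption block:** it is parallel to the riser's front to about 0.01 rad, centred within 1 mm, with a gap of about 24.4 mm.
- **Squat jar:** it stands on the riser at about (0.652, -0.1845), within 1–3 mm of its centre in the wrist and side views.
- **Setting down and bystanders:** everything was lowered to a light contact of at most 7 N before release. The bottle, dish and box show no movement beyond measuring noise.

**Checks that disagreed**
- **Caption direction:** its long axis was near world y at the start, not near x as the text says. I went by the pictures, and the grip width confirmed it.
- **Squat jar before grasping:** the network was about 5 mm off in x. I used the outline and edge fits instead.
- **Final squat jar fit, scene camera:** it was a poor match and came out about 14 mm off. I set it aside as unreliable because the wrist and side views agreed.
- **Final open-jar foot fits:** they scattered by about 10 mm, because the foot is partly hidden.

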